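# Find the full tea caddy by weight and tip it onto the serving board

### The job

One of the three identical tea caddies is full, the other two are empty: lift each in turn a few centimetres straight up from the table to feel its weight, beginning with the caddy nearest the robot and ending with the farthest, and leave the empty ones standing where they stood. Then stand the full one on the table up against the side of the wooden board that faces the caddies, tip it over that edge and push it on until it lies flat on its side with its whole length on the board. Do not disturb the mug, the spice jar or the garlic.

Things in the scene. Friction and masses are not known exactly. Their poses are not given: they have to be found in the camera images.
- caddy_a: closed tea caddy of plain metal, 50 x 50 x 84 mm tall, fixed lid, upright. The three look identical: two are empty (about 0.15 kg), one is full (about 0.5 kg), any of them, at any place. They stand on the table in a row leading away from the robot (along x, about 78 mm apart, y differs); their order differs. Origin: centre of its underside; z points to its lid
- caddy_b: closed tea caddy of plain metal, 50 x 50 x 84 mm tall, fixed lid, upright. The three look identical: two are empty (about 0.15 kg), one is full (about 0.5 kg), any of them, at any place. They stand on the table in a row leading away from the robot (along x, about 78 mm apart, y differs); their order differs. Origin: centre of its underside; z points to its lid
- caddy_c: closed tea caddy of plain metal, 50 x 50 x 84 mm tall, fixed lid, upright. The three look identical: two are empty (about 0.15 kg), one is full (about 0.5 kg), any of them, at any place. They stand on the table in a row leading away from the robot (along x, about 78 mm apart, y differs); their order differs. Origin: centre of its underside; z points to its lid
- caddy_a_top (a point): centre of the top of caddy_a's lid, 84 mm above its underside
- caddy_b_top (a point): centre of the top of caddy_b's lid, 84 mm above its underside
- caddy_c_top (a point): centre of the top of caddy_c's lid, 84 mm above its underside
- board: plain light wooden serving board, 260 (its x) by 220 (its y) by 18 mm thick, fixed on the table. Origin: centre of its underside. The straight side facing the caddies is its -y side, 110 mm from the origin; a caddy pushed low down stops against it, one pushed near its top tips over it onto the board
- garlic: a loose garlic bulb, 50 mm wide, 48 mm tall, lying on the half of the board away from the caddies; origin at the centre of its underside; a bystander
- mug: a loose small white mug, 65 mm wide, 94 mm with its handle, 53 mm tall, standing on the table beyond the caddies; origin at the centre of its underside; a bystander
- jar: a loose glass spice jar with a dark lid, 44 mm across, 105 mm tall, standing on the table beyond the board; origin at the centre of its underside; a bystander
Mind the look-alikes: they are no part of the job. Leave any red look-alike of the caddy_a alone.

How it is judged:
On the way, in this order (a step that is already met when the one before it is completed fails the run):
1. the caddy nearest the robot is lifted at least 20 mm (((height (world z) of caddy_a above 0.02 m and world x of caddy_a below 0.461 m) or (height (world z) of caddy_b above 0.02 m and world x of caddy_b below 0.461 m) or (height (world z) of caddy_c above 0.02 m and world x of caddy_c below 0.461 m))), for 0.2 s.
2. then the middle caddy of the row is lifted at least 20 mm (((height (world z) of caddy_a above 0.02 m and world x of caddy_a between 0.461 and 0.539 m) or (height (world z) of caddy_b above 0.02 m and world x of caddy_b between 0.461 and 0.539 m) or (height (world z) of caddy_c above 0.02 m and world x of caddy_c between 0.461 and 0.539 m))), for 0.2 s.
3. then the farthest caddy of the row is lifted at least 20 mm (((height (world z) of caddy_a above 0.02 m and world x of caddy_a above 0.539 m) or (height (world z) of caddy_b above 0.02 m and world x of caddy_b above 0.539 m) or (height (world z) of caddy_c above 0.02 m and world x of caddy_c above 0.539 m))), for 0.2 s.
4. then the full caddy stands on the table, up against the side of the board that faces the caddies (y of caddy_b in the frame of board between -0.15 and -0.12 m and x of caddy_b in the frame of board between -0.13 and 0.13 m and height (world z) of caddy_b below 0.008 m and angle between caddy_b's own z axis and vertical below 0.2 rad), for 0.05 s.
5. then it is tipped over that edge, its lid over the board and its foot still outside the board (angle between caddy_b's own z axis and vertical above 0.7 rad and y of caddy_b in the frame of board below -0.105 m and height (world z) of caddy_b below 0.06 m and y of caddy_b_top in the frame of board above -0.08 m).
At the end, for the whole second after the job is handed in: The full caddy lies at rest flat on a side on the board (within 0.12 rad), foot and lid centres at most 5 mm beyond the board's y sides and 10 mm inside its x sides; the empty caddies stand upright on the table at rest, each within 40 mm of its start (x of caddy_b in the frame of board between -0.12 and 0.12 m and y of caddy_b in the frame of board between -0.115 and 0.115 m and z of caddy_b in the frame of board between 0.038 and 0.05 m and x of caddy_b_top in the frame of board between -0.12 and 0.12 m and y of caddy_b_top in the frame of board between -0.115 and 0.115 m and z of caddy_b_top in the frame of board between 0.038 and 0.05 m and angle between caddy_b's own z axis and vertical between 1.45 and 1.69 rad and linear speed of each of caddy_b, caddy_a, caddy_c below 0.02 m/s and angle between each of caddy_a, caddy_c's own z axis and vertical below 0.1 rad and height (world z) of each of caddy_a, caddy_c below 0.006 m and distance of each of caddy_a, caddy_c from where it was at the start of the episode below 0.04 m); the robot touches nothing.
It fails at once if an empty caddy is knocked over (angle between any of caddy_a, caddy_c's own z axis and vertical above 0.6 rad).
It fails at once if the garlic is moved more than 30 mm (distance of garlic from where it was at the start of the episode above 0.03 m).
It fails at once if the mug is moved more than 30 mm (distance of mug from where it was at the start of the episode above 0.03 m).
It fails at once if the spice jar is moved more than 30 mm (distance of jar from where it was at the start of the episode above 0.03 m).
It also fails if it takes over 67 s, if anything falls off the work surface, if the arm or the gripper's body presses on something with over 40 N, if the wrist force passes 120 N, or if a joint passes its speed limit or range.

### The arm

A 6-joint arm with a two-finger parallel gripper is mounted at the origin on a cart in front of the work surface, level with it; the furniture and walls round the work are solid. World frame = base frame: x ahead of the robot, y to its left, z up, the work surface at z = 0. Lengths are in m, angles in rad, forces in N, time in s.
With the tool pointing down it reaches from about 0.35 to 0.875 m from the base axis. Payload 4.2 kg.
Tool frame: the origin (TCP) lies midway between the tips of the shut fingers; the grasp point (between the pads) lies manip.grip_depth behind it (manip.grip_depth is the distance from the TCP to the grasp point, in m); z points along the fingers, y is the line along which they close (so a half turn about z gives the same grasp; the last joint's range is limited). The gripper opens to 85 mm and grips with 20 to 120 N. Pads are 22 mm wide; open, the fingers measure 114 mm over their backs; the gripper's body (76 mm by 85 mm) begins 54 mm behind the grasp point. The pads swing forward as they close: fully open they stand 13 mm farther back than shut.
Start: joints at [-0.901, 0.385, 0.008, 0, -1.194, -0.259], TCP at [0.25, -0.573, 0.231] pointing down, gripper open.
Joint ranges: [-3.14, 3.14], [-1.21, 2.06], [-1.07, 1.41], [-3.16, 2.05], [-2.99, -0.16], [-3.1, 3.1]. Speed limits (rad/s): [2.79, 2.79, 3.14, 3.14, 3.14, 3.14].

### API

Orientations are given as a unit quaternion [x, y, z, w].
In Python, from cell import manip gives the robot as it stands.
- The arm moves only by the tool servo_tool, never from a script. Its argument "series" is a list of rows, each an object with "grip": the opening, from 0 (shut) to 1 (fully open); "dp": the shift along the tool's x, y, z scaled (see below), a list of three; "turn": the turn about the tool's z scaled (see below). In form: [{"grip": grip, "dp": [dx, dy, dz], "turn": turn}, ...]. A call has 1 to 12 rows; each row is the pose to reach, as a shift and turn from the pose commanded when the call began, along the tool's axes at that moment; what a row does not reach only later rows make up. The controller multiplies each number of a shift by 30 cm and each number of a turn by 90 degrees. A row lasts 1/12 s, in which the tool goes at most 41.7 mm and 7.16 degrees, less where a joint would pass 70% of its speed; a pose out of reach is approached as far as the arm can. A call with a number of a shift or a turn outside -1 to 1 is refused whole. A call with a gripper value outside its range is refused whole. The fingers move at their own pace and stop on an object; "squeeze" is the grip in N (left out, the last holds). Time passes only in rows, so rows that repeat a pose let the fingers close. It gives the time, the measured TCP pose, the force, the opening and the grip force at its end, in the units of the state.
- manip.sense(): the state, without advancing time (a new reading comes with each control period).
- manip.camera(name): name is "scene" or "top" or "wrist"; returns a dict with "pixels" (420x560x3 uint8, red, green, blue), "camera_matrix" (3x3 intrinsics, pixels), "position" and "rotation" of the camera in the world; the wrist camera has in their place "mount" (4x4, takes a point from camera to tool coordinates, whose origin is the TCP and whose axes are the flange's). Camera axes: x right, y down, z forward; pixel columns grow to the right and rows downward; lengths in m; the calibration is good to about 2 mm. A picture is of the moment at which its call begins: read the wrist's pose just before it. There is no depth.
- manip.sign_off(): hands the job in; it is judged then, once.
The state is a dict: "t": time; "joints": joint angles; "joint_velocities": joint speeds; "joint_efforts": joint torques, N m; "tool_pos": TCP position; "tcp_rot": TCP orientation; "wrist_force": force on the tool from outside, world axes, zero at the start; "moment": the same for the moment, N m; "grip_width": opening from 0.0 (shut) to 1.0 (fully open); "finger_force": force on a finger pad.
Only numpy, scipy, OpenCV 4.12 (cv2) and the standard library are available. Lean on these libraries where they do the work, as an engineer would, in place of code of your own. Each camera call takes 0.05 s, during which the arm holds its last target. There are 200 camera calls.

## Working session

There is one attempt and no reset: what is moved stays moved. The work goes in short steps, Python scripts to look and compute and a tool call to move; the robot and the scene stay as the last step left them, time stands still between calls to the robot, and variables do not carry over. Pictures are saved under pics/ and viewed, at most 10 in all, crops included, and the job is handed in when it is done.

Besides the shell and the picture viewer there is one more tool, called after ">>>" by a JSON object that holds its "method" and its "body". servo_tool: Moves the arm, as the interface text tells. Shifts and turns lie within -1 to 1; 1 stands for 30 cm of shift or 90 degrees of turn. Its arguments: {"type":"object","properties":{"series":{"type":"array","items":{"type":"object","properties":{"grip":{"type":"number"},"dp":{"type":"array","items":{"type":"number"}},"turn":{"type":"number"}}}},"squeeze":{"type":"number"}},"required":["series"]}

```bash
mkdir -p pics; cat > h.py <<'E'
import numpy as np, cv2
from cell import manip
def snap(n,f=None):
    c=manip.camera(n)
    if f: cv2.imwrite(f,c["pixels"][:,:,::-1])
    return c
def ray(c,u,v,z):
    K=np.array(c["camera_matrix"]);R=np.array(c["rotation"]);p=np.array(c["position"])
    d=R@np.linalg.inv(K)@np.array([u,v,1.]);return p+d*(z-p[2])/d[2]
def proj(c,P):
    K=np.array(c["camera_matrix"]);R=np.array(c["rotation"]);p=np.array(c["position"])
    q=K@(R.T@(np.array(P)-p));return q[:2]/q[2]
E
python3 - <<'E'
from h import *
for n in("top","scene"):
    c=snap(n,f"pics/{n}1.png");print(n,c["position"],np.round(c["rotation"],3).tolist(),c["camera_matrix"])
print(manip.sense(),manip.grip_depth)
E
```

```text
top [0.4762482  0.05226239 1.00968216] [-0.701, 0.711, -0.045, 0.029] [[380.72500199   0.         280.07027995]
 [  0.         380.72500199 206.7654512 ]
 [  0.           0.           1.        ]]
scene [-0.32897295  0.5466508   0.55170709] [-0.42, 0.725, -0.467, 0.282] [[400.28033431   0.         271.60812911]
 [  0.         400.28033431 207.71774501]
 [  0.           0.           1.        ]]
{'t': 0.1, 'joints': array([-9.01409723e-01,  3.85453744e-01,  6.78396417e-03, -4.33503126e-04,
       -1.19398361e+00, -2.58608095e-01]), 'joint_velocities': array([-0.00139784, -0.00329727,  0.00168482,  0.00031827,  0.00065264,
        0.00178296]), 'joint_efforts': array([-6.39745540e-04, -3.93321061e+01,  1.88928741e+01,  4.19791907e+00,
       -2.59712069e-03,  2.00192579e-05]), 'tool_pos': array([ 0.24939669, -0.57252953,  0.23035523]), 'tcp_rot': array([-2.03869893e-01,  9.78997530e-01,  9.20522275e-04, -2.35373255e-04]), 'wrist_force': array([-0.34642087, -0.03511264,  0.14828093]), 'moment': array([ 0.01217119, -0.02241515, -0.00971917]), 'finger_force': 0.0, 'grip_width': 1.0000018873615555} 0.0187
```

View pics/top1.png

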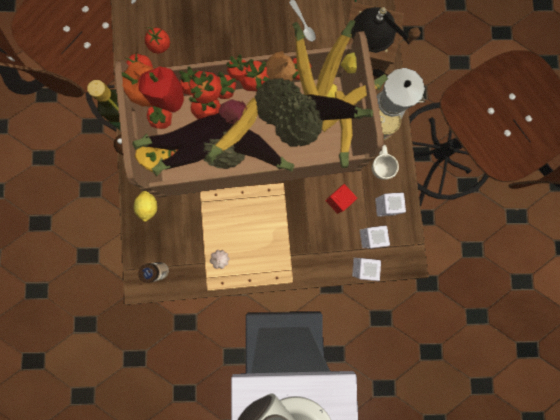

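View pics/scene1.png

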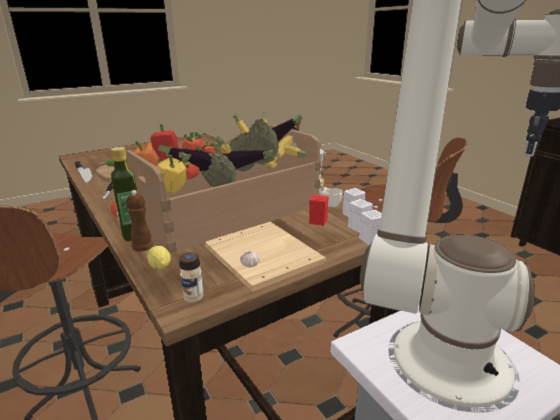

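The top view shows the caddies at about (369,269), (377,237) and (394,203). The board spans about (202–292, 185–290), with the red look-alike at (342,198), mug (386,165), garlic (219,260) and jar (153,272). Next I'll measure these.

```bash
python3 - <<'E'
from h import *
c=snap("top");im=c["pixels"];cr=im[180:290,190:420]
cv2.imwrite("pics/crop.png",cv2.resize(im[145:290,320:420,::-1],None,fx=4,fy=4,interpolation=cv2.INTER_CUBIC))
hsv=cv2.cvtColor(im,cv2.COLOR_RGB2HSV)
def comps(m,z,amin=100):
    for k in cv2.findContours(m.astype(np.uint8),cv2.RETR_EXTERNAL,cv2.CHAIN_APPROX_NONE)[0]:
        if cv2.contourArea(k)<amin: continue
        b=cv2.boxPoints(cv2.minAreaRect(k))
        W=np.array([ray(c,*p,z)[:2] for p in b]);print("area",cv2.contourArea(k),"ctr",np.round(b.mean(0),1),W.mean(0).round(4),"corners",W.round(3).tolist())
g=(hsv[:,:,1]<70)&(hsv[:,:,2]>110);g[:185]=0;g[285:]=0;g[:,:340]=0;g[:,420:]=0
comps(g,0.0)
print("lid");
for t in(190,205,220): print(t); comps(g&(hsv[:,:,2]>t),0.084)
w=(hsv[:,:,0]>8)&(hsv[:,:,0]<28)&(hsv[:,:,2]>170);w[:182]=0;w[300:]=0;w[:,:190]=0;w[:,310:]=0
w=cv2.morphologyEx(w.astype(np.uint8),cv2.MORPH_CLOSE,np.ones((5,5)));print("board");comps(w,0.018,1000)
r=((hsv[:,:,0]<5)|(hsv[:,:,0]>174))&(hsv[:,:,1]>150);r[:175]=0;r[225:]=0;r[:,:320]=0;r[:,370:]=0
print("red");comps(r,0.08)
print("mug",ray(c,386,167,.053),"garlic",ray(c,219,260,.05))
E
```

```text
Traceback (most recent call last):
  File "h.py", line 9, in ray
    d=R@np.linalg.inv(K)@np.array([u,v,1.]);return p+d*(z-p[2])/d[2]
      ~^~~~~~~~~~~~~~~~~
ValueError: matmul: Input operand 1 has a mismatch in its core dimension 0, with gufunc signature (n?,k),(k,m?)->(n?,m?) (size 3 is different from 4)
```

View pics/crop.png

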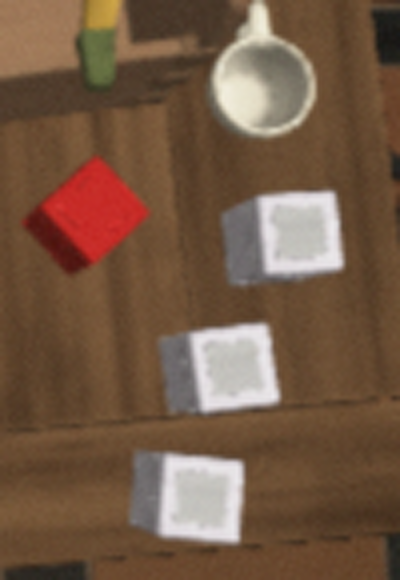

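Crop (4× from (320,145)) shows lids as bright squares with dark left sides. The rotation is a quaternion, so I'll fix the helper.

```bash
sed -i 's/R=np.array(c\["rotation"\])/R=Rotation.from_quat(c["rotation"]).as_matrix()/; 1i from scipy.spatial.transform import Rotation' h.py
python3 - <<'E'
from h import *
c=snap("top");im=c["pixels"]
hsv=cv2.cvtColor(im,cv2.COLOR_RGB2HSV)
def comps(m,z,amin=100):
    for k in cv2.findContours(m.astype(np.uint8),cv2.RETR_EXTERNAL,cv2.CHAIN_APPROX_NONE)[0]:
        if cv2.contourArea(k)<amin: continue
        W=np.array([ray(c,*p[0],z)[:2] for p in k],np.float32)
        print("area",cv2.contourArea(k),[np.round(x,4) for x in cv2.minAreaRect(W)],cv2.boxPoints(cv2.minAreaRect(W)).round(3).tolist())
g=(hsv[:,:,1]<90);g[:185]=0;g[285:]=0;g[:,:340]=0;g[:,420:]=0
for t in(150,170): print("lid",t); comps(g&(hsv[:,:,2]>t),0.084)
w=(hsv[:,:,0]>8)&(hsv[:,:,0]<28)&(hsv[:,:,2]>150);w[:182]=0;w[300:]=0;w[:,:190]=0;w[:,310:]=0
w=cv2.morphologyEx(w.astype(np.uint8),cv2.MORPH_CLOSE,np.ones((5,5)));print("board");comps(w,0.018,1000)
r=((hsv[:,:,0]<5)|(hsv[:,:,0]>174))&(hsv[:,:,1]>150);r[:175]=0;r[225:]=0;r[:,:320]=0;r[:,370:]=0
print("red");comps(r&(hsv[:,:,2]>170),0.08)
print("mug",ray(c,386,167,.053),"garlic",ray(c,219,260,.05),"jar",ray(c,150,272,.105),"crate",[ray(c,u,v,0.1) for u,v in((380,150),(210,175))])
q=np.array([[(165,452),(245,458),(240,545),(158,537)],[(190,332),(268,322),(280,402),(192,413)],[(258,198),(335,192),(345,268),(262,280)]])/4+[320,145]
for a in q:
    W=np.array([ray(c,*p,.084)[:2] for p in a]);e=W[1]-W[0]-W[2]*-1-W[3]
    print("hand",W.mean(0).round(4),np.degrees(np.arctan2(e[1],e[0])).round(1)%90,np.linalg.norm(np.diff(W,axis=0),axis=1).round(3))
E
```

```text
lid 150
area 382.0 [array([ 0.4185, -0.1847]), array([0.0498, 0.0493]), np.float64(83.3838)] [[0.39100000262260437, -0.2070000022649765], [0.4399999976158142, -0.21199999749660492], [0.44600000977516174, -0.16300000250339508], [0.3970000147819519, -0.15700000524520874]]
area 377.0 [array([ 0.4971, -0.2084]), array([0.0494, 0.05  ]), np.float64(6.1959)] [[0.4699999988079071, -0.1860000044107437], [0.4749999940395355, -0.23600000143051147], [0.5239999890327454, -0.23100000619888306], [0.5189999938011169, -0.1809999942779541]]
area 364.0 [array([ 0.5788, -0.2528]), array([0.0503, 0.0497]), np.float64(2.6214)] [[0.5529999732971191, -0.2290000021457672], [0.5550000071525574, -0.27900001406669617], [0.6050000190734863, -0.2759999930858612], [0.6029999852180481, -0.22699999809265137]]
lid 170
area 368.5 [array([ 0.4187, -0.185 ]), array([0.0489, 0.0484]), np.float64(83.3477)] [[0.3919999897480011, -0.20600000023841858], [0.4399999976158142, -0.21199999749660492], [0.44600000977516174, -0.16300000250339508], [0.3970000147819519, -0.15800000727176666]]
area 358.5 [array([ 0.4972, -0.2083]), a
[... 700 characters left out ...]
8], [0.6269999742507935, 0.23899999260902405]]
red
area 322.0 [array([ 0.5955, -0.1275]), array([0.047 , 0.0445]), np.float64(43.4471)] [[0.5630000233650208, -0.12700000405311584], [0.593999981880188, -0.1599999964237213], [0.628000020980835, -0.12700000405311584], [0.597000002861023, -0.0949999988079071]]
mug [ 0.67518841 -0.24502476  0.053     ] garlic [0.44536313 0.18325443 0.05      ] jar [0.42215407 0.3359483  0.105     ] crate [array([ 0.70801116, -0.21751594,  0.1       ]), array([0.65071389, 0.19816057, 0.1       ])]
hand [ 0.4176 -0.1863] 84.1 [0.049 0.052 0.05 ]
hand [ 0.496  -0.2082] 6.200000000000003 [0.049 0.049 0.054]
hand [ 0.5768 -0.2536] 5.599999999999994 [0.048 0.047 0.052]
```

Sizes check out (lids ≈50×50 mm, board ≈261×222 mm). Next, the move helper.

```bash
cat >> h.py <<'E'
def go(x,y,z,yaw,s=None,adv=None):
    "dp and turn to bring TCP to x,y,z with tool y axis at world angle yaw (deg, mod 180)"
    s=s or manip.sense();R=Rotation.from_quat(s["tcp_rot"]).as_matrix()
    d=R.T@(np.array([x,y,z])-s["tool_pos"])/.3
    a=np.degrees(np.arctan2(R[1,1],R[0,1]));t=-((yaw-a+90)%180-90)/90
    print("t",round(s["t"],2),"pos",s["tool_pos"].round(4),"yaw",a.round(1),"dp",d.round(3),"turn",round(t,3),"| unit world x,y in tool:",R.T[:,0].round(3),R.T[:,1].round(3))
E
python3 -c "
from h import *
go(.419,-.185,.15,83.4)"
```

```text
t 0.2 pos [ 0.2495 -0.5727  0.2306] yaw 113.5 dp [-1.034  0.959  0.27 ] turn 0.335 | unit world x,y in tool: [-0.917 -0.399 -0.001] [-0.399  0.917  0.001]
```

>>> {"method": "servo_tool", "body": {"series": [{"grip":1,"dp":[-0.3,0.28,0],"turn":0.1},{"grip":1,"dp":[-0.6,0.55,0.1],"turn":0.2},{"grip":1,"dp":[-1,0.95,0.27],"turn":0.335},{"grip":1,"dp":[-1,0.95,0.27],"turn":0.335},{"grip":1,"dp":[-1,0.95,0.27],"turn":0.335},{"grip":1,"dp":[-1,0.95,0.27],"turn":0.335},{"grip":1,"dp":[-1,0.95,0.27],"turn":0.335},{"grip":1,"dp":[-1,0.95,0.27],"turn":0.335},{"grip":1,"dp":[-1,0.95,0.27],"turn":0.335},{"grip":1,"dp":[-1,0.95,0.27],"turn":0.335},{"grip":1,"dp":[-1,0.95,0.27],"turn":0.335},{"grip":1,"dp":[-1,0.95,0.27],"turn":0.335}], "squeeze": 30}}

```text
t: 1.2
tool_pos: [0.4114, -0.1892, 0.1496]
tcp_rot: [0.055, 0.998, 0.0, -0.001]
wrist_force: [0.4, 0.1, 0.4]
grip_width: 1.003
finger_force: 0.0
```

>>> {"method": "servo_tool", "body": {"series": [{"grip":1,"dp":[0,0,0],"turn":0},{"grip":1,"dp":[0,0,0],"turn":0},{"grip":1,"dp":[0,0,0],"turn":0},{"grip":1,"dp":[0,0,0],"turn":0}]}}

```text
t: 1.53
tool_pos: [0.4105, -0.1928, 0.1505]
tcp_rot: [0.059, 0.998, -0.0, 0.0]
wrist_force: [0.8, -0.0, 0.5]
grip_width: 0.999
finger_force: 0.0
```

```bash
python3 -c "
from h import *
s=manip.sense();go(.419,-.185,.036,83.4,s)
c=snap('wrist','pics/w1.png');M=np.array(c['mount']);K=np.array(c['camera_matrix']);R=Rotation.from_quat(s['tcp_rot']).as_matrix()
im=c['pixels'];hsv=cv2.cvtColor(im,cv2.COLOR_RGB2HSV)
m=((hsv[:,:,1]<60)&(hsv[:,:,2]>150)).astype(np.uint8)
def r(u,v,z):
    d=R@M[:3,:3]@np.linalg.inv(K)@[u,v,1.];p=s['tool_pos']+R@M[:3,3];return (p+d*(z-p[2])/d[2])[:2]
for k in cv2.findContours(m,0,1)[0]:
    if cv2.contourArea(k)>800:
        W=np.array([r(*p[0],.084) for p in k],np.float32);print([np.round(x,4) for x in cv2.minAreaRect(W)],k[:,0].mean(0))
"
```

```text
t 1.53 pos [ 0.4105 -0.1928  0.1505] yaw 83.3 dp [-0.025  0.029  0.382] turn -0.001 | unit world x,y in tool: [-0.993  0.117  0.   ] [ 0.117  0.993 -0.   ]
[array([ 0.4701, -0.2034]), array([0.073 , 0.1973]), np.float64(67.1023)] [275.14696133 252.3878453 ]
```

View pics/w1.png

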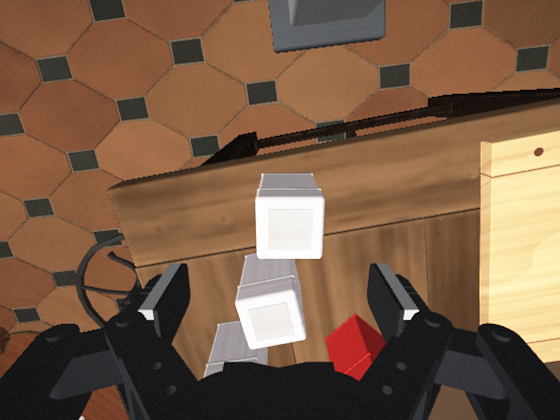

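The wrist view shows the near lid at about (256–324, 195–258), centre (290,227), and the middle lid at about (271,317).

```bash
python3 -c "
from h import *
s=manip.sense()
c=snap('wrist');M=np.array(c['mount']);K=np.array(c['camera_matrix']);R=Rotation.from_quat(s['tcp_rot']).as_matrix()
def r(u,v,z):
    d=R@M[:3,:3]@np.linalg.inv(K)@[u,v,1.];p=s['tool_pos']+R@M[:3,3];return (p+d*(z-p[2])/d[2])[:2].round(4)
for q in([(257,195),(322,195),(324,258),(256,258)],[(236,298),(298,287),(305,339),(247,349)]):
    W=np.array([r(*p,.084) for p in q]);print(W.mean(0),W.tolist())
"
```

```text
[ 0.417125 -0.185475] [[0.3899, -0.2057], [0.3953, -0.1604], [0.4446, -0.1625], [0.4387, -0.2133]]
[ 0.4945   -0.208575] [[0.4716, -0.2338], [0.4673, -0.1844], [0.5173, -0.1835], [0.5218, -0.2326]]
```

>>> {"method": "servo_tool", "body": {"series": [{"grip":1,"dp":[-0.023,0.029,0.05],"turn":0},{"grip":1,"dp":[-0.023,0.029,0.15],"turn":0},{"grip":1,"dp":[-0.023,0.029,0.25],"turn":0},{"grip":1,"dp":[-0.023,0.029,0.33],"turn":0},{"grip":1,"dp":[-0.023,0.029,0.38],"turn":0},{"grip":1,"dp":[-0.023,0.029,0.38],"turn":0},{"grip":1,"dp":[-0.023,0.029,0.38],"turn":0}]}}

```text
t: 2.22
tool_pos: [0.4184, -0.1845, 0.036]
tcp_rot: [0.058, 0.998, -0.0, -0.001]
wrist_force: [0.7, -0.0, -0.4]
grip_width: 1.004
finger_force: 0.0
```

>>> {"method": "servo_tool", "body": {"series": [{"grip":0.4,"dp":[0,0,0],"turn":0},{"grip":0.4,"dp":[0,0,0],"turn":0},{"grip":0.4,"dp":[0,0,0],"turn":0},{"grip":0.4,"dp":[0,0,0],"turn":0},{"grip":0.4,"dp":[0,0,0],"turn":0},{"grip":0.4,"dp":[0,0,0],"turn":0},{"grip":0.4,"dp":[0,0,0],"turn":0},{"grip":0.4,"dp":[0,0,0],"turn":0}]}}

```text
t: 2.88
tool_pos: [0.4197, -0.1842, 0.0376]
tcp_rot: [0.057, 0.998, -0.0, 0.001]
wrist_force: [-0.7, -0.8, 5.9]
grip_width: 0.579
finger_force: 32.2
```

```bash
python3 -c "
from h import *
s=manip.sense();go(.418,-.185,.036,83.4,s);print(s['grip_width'],s['finger_force'],s['wrist_force'])"
```

```text
t 2.88 pos [ 0.4197 -0.1842  0.0376] yaw 83.4 dp [ 0.005 -0.003  0.005] turn 0.0 | unit world x,y in tool: [-0.993  0.115  0.003] [ 0.115  0.993 -0.001]
0.5791346998581169 32.224586606025696 [-0.74890093 -0.84116295  5.94462759]
```

>>> {"method": "servo_tool", "body": {"series": [{"grip":0.4,"dp":[0,0,-0.04],"turn":0},{"grip":0.4,"dp":[0,0,-0.08],"turn":0},{"grip":0.4,"dp":[0,0,-0.12],"turn":0},{"grip":0.4,"dp":[0,0,-0.12],"turn":0},{"grip":0.4,"dp":[0,0,-0.12],"turn":0},{"grip":0.4,"dp":[0,0,-0.12],"turn":0},{"grip":0.4,"dp":[0,0,-0.12],"turn":0},{"grip":0.4,"dp":[0,0,-0.12],"turn":0},{"grip":0.4,"dp":[0,0,-0.12],"turn":0},{"grip":0.4,"dp":[0,0,-0.12],"turn":0}]}}

```text
t: 3.72
tool_pos: [0.4185, -0.184, 0.0719]
tcp_rot: [0.058, 0.998, 0.0, -0.0]
wrist_force: [-0.9, -0.3, -0.9]
grip_width: 0.585
finger_force: 31.8
```

```bash
python3 -c "
from h import *
s=manip.sense();print(s)"
```

```text
{'t': 3.7167, 'joints': array([-5.71783764e-02,  2.99717919e-01, -6.01456747e-01, -7.01337354e-05,
       -6.70584832e-01, -1.62901076e+00]), 'joint_velocities': array([ 0.00078426, -0.00063332,  0.00020741, -0.000261  , -0.00031091,
        0.00017713]), 'joint_efforts': array([-1.51436489e-03, -2.92965746e+01,  1.29963934e+01,  2.95741104e+00,
       -4.19536300e-03,  8.91901294e-06]), 'tool_pos': array([ 0.41846706, -0.18400196,  0.07189478]), 'tcp_rot': array([ 5.76918319e-02,  9.98334323e-01,  2.15293930e-05, -4.81596456e-04]), 'wrist_force': array([-0.87594852, -0.34432059, -0.89173004]), 'moment': array([ 0.0180159 ,  0.00425397, -0.01406967]), 'finger_force': 31.77982449531555, 'grip_width': 0.5848817976231018}
```

Looks empty (about 0.9 N against an expected 1.5 or 4.9). I'll set it down and release it.

>>> {"method": "servo_tool", "body": {"series": [{"grip":0.4,"dp":[0,0,0.05],"turn":0},{"grip":0.4,"dp":[0,0,0.09],"turn":0},{"grip":0.4,"dp":[0,0,0.11],"turn":0},{"grip":0.4,"dp":[0,0,0.117],"turn":0},{"grip":0.4,"dp":[0,0,0.117],"turn":0},{"grip":0.4,"dp":[0,0,0.117],"turn":0},{"grip":0.6,"dp":[0,0,0.117],"turn":0},{"grip":1,"dp":[0,0,0.117],"turn":0},{"grip":1,"dp":[0,0,0.117],"turn":0},{"grip":1,"dp":[0,0,0.117],"turn":0},{"grip":1,"dp":[0,0,0.117],"turn":0},{"grip":1,"dp":[0,0,0.117],"turn":0}]}}

```text
t: 4.72
tool_pos: [0.4187, -0.1841, 0.0372]
tcp_rot: [0.058, 0.998, -0.0, 0.0]
wrist_force: [-0.3, 1.3, 0.2]
grip_width: 1.003
finger_force: 0.0
```

>>> {"method": "servo_tool", "body": {"series": [{"grip":1,"dp":[0,0,-0.1],"turn":0},{"grip":1,"dp":[0,0,-0.23],"turn":0},{"grip":1,"dp":[0,0,-0.36],"turn":0},{"grip":1,"dp":[0,0,-0.38],"turn":0},{"grip":1,"dp":[0,0,-0.38],"turn":0},{"grip":1,"dp":[0,0,-0.38],"turn":0}]}}

```text
t: 5.22
tool_pos: [0.4183, -0.1838, 0.151]
tcp_rot: [0.058, 0.998, 0.0, 0.0]
wrist_force: [0.8, -0.4, -1.1]
grip_width: 1.005
finger_force: 0.0
```

```bash
python3 -c "
from h import *
s=manip.sense();go(.496,-.2083,.036,96.2,s);print(s['wrist_force'],s['joint_efforts'].round(2))"
```

```text
t 5.22 pos [ 0.4183 -0.1838  0.151 ] yaw 83.4 dp [-0.267 -0.051  0.383] turn -0.143 | unit world x,y in tool: [-0.993  0.116  0.   ] [0.116 0.993 0.001]
[ 0.81945866 -0.43993411 -1.06295038] [  0.05 -26.8   16.55   3.68   0.03   0.  ]
```

>>> {"method": "servo_tool", "body": {"series": [{"grip":1,"dp":[-0.13,-0.025,0],"turn":-0.07},{"grip":1,"dp":[-0.267,-0.051,0],"turn":-0.143},{"grip":1,"dp":[-0.267,-0.051,0],"turn":-0.143},{"grip":1,"dp":[-0.267,-0.051,0],"turn":-0.143},{"grip":1,"dp":[-0.267,-0.051,0.1],"turn":-0.143},{"grip":1,"dp":[-0.267,-0.051,0.2],"turn":-0.143},{"grip":1,"dp":[-0.267,-0.051,0.3],"turn":-0.143},{"grip":1,"dp":[-0.267,-0.051,0.36],"turn":-0.143},{"grip":1,"dp":[-0.267,-0.051,0.383],"turn":-0.143},{"grip":1,"dp":[-0.267,-0.051,0.383],"turn":-0.143},{"grip":1,"dp":[-0.267,-0.051,0.383],"turn":-0.143}]}}

```text
t: 6.13
tool_pos: [0.4961, -0.2084, 0.0363]
tcp_rot: [-0.055, 0.999, -0.0, -0.0]
wrist_force: [0.7, 0.0, 0.5]
grip_width: 1.002
finger_force: 0.0
```

>>> {"method": "servo_tool", "body": {"series": [{"grip":0.4,"dp":[0,0,0],"turn":0},{"grip":0.4,"dp":[0,0,0],"turn":0},{"grip":0.4,"dp":[0,0,0],"turn":0},{"grip":0.4,"dp":[0,0,0],"turn":0},{"grip":0.4,"dp":[0,0,0],"turn":0},{"grip":0.4,"dp":[0,0,0],"turn":0},{"grip":0.4,"dp":[0,0,0],"turn":0},{"grip":0.4,"dp":[0,0,0],"turn":0}]}}

```text
t: 6.8
tool_pos: [0.4973, -0.2087, 0.0377]
tcp_rot: [-0.055, 0.998, -0.0, 0.001]
wrist_force: [-0.8, 0.7, 6.0]
grip_width: 0.583
finger_force: 34.9
```

>>> {"method": "servo_tool", "body": {"series": [{"grip":0.4,"dp":[0,0,-0.04],"turn":0},{"grip":0.4,"dp":[0,0,-0.08],"turn":0},{"grip":0.4,"dp":[0,0,-0.12],"turn":0},{"grip":0.4,"dp":[0,0,-0.12],"turn":0},{"grip":0.4,"dp":[0,0,-0.12],"turn":0},{"grip":0.4,"dp":[0,0,-0.12],"turn":0},{"grip":0.4,"dp":[0,0,-0.12],"turn":0},{"grip":0.4,"dp":[0,0,-0.12],"turn":0},{"grip":0.4,"dp":[0,0,-0.12],"turn":0},{"grip":0.4,"dp":[0,0,-0.12],"turn":0}]}}

```text
t: 7.63
tool_pos: [0.4963, -0.2084, 0.0719]
tcp_rot: [-0.055, 0.999, 0.0, -0.0]
wrist_force: [-1.1, 0.7, -5.1]
grip_width: 0.586
finger_force: 33.8
```

```bash
python3 -c "
from h import *
s=manip.sense();go(.496,-.2083,.072,96.2,s);print(s['wrist_force'],s['joint_efforts'].round(2))"
```

```text
t 7.63 pos [ 0.4963 -0.2084  0.0719] yaw 96.3 dp [ 0.001  0.    -0.   ] turn 0.001 | unit world x,y in tool: [-0.994 -0.109 -0.001] [-0.109  0.994  0.   ]
[-1.06213447  0.6725905  -5.14231896] [ -0.   -38.23  15.3    3.64  -0.    -0.  ]
```

The middle one is full (5.1 N). I'll set it down and go to the farthest.

>>> {"method": "servo_tool", "body": {"series": [{"grip":0.4,"dp":[0,0,0.05],"turn":0},{"grip":0.4,"dp":[0,0,0.09],"turn":0},{"grip":0.4,"dp":[0,0,0.11],"turn":0},{"grip":0.4,"dp":[0,0,0.117],"turn":0},{"grip":0.4,"dp":[0,0,0.117],"turn":0},{"grip":0.4,"dp":[0,0,0.117],"turn":0},{"grip":0.6,"dp":[0,0,0.117],"turn":0},{"grip":1,"dp":[0,0,0.117],"turn":0},{"grip":1,"dp":[0,0,0.117],"turn":0},{"grip":1,"dp":[0,0,0.117],"turn":0},{"grip":1,"dp":[0,0,0.117],"turn":0},{"grip":1,"dp":[0,0,0.117],"turn":0}]}}

```text
t: 8.63
tool_pos: [0.4967, -0.2085, 0.0374]
tcp_rot: [-0.055, 0.999, -0.0, 0.0]
wrist_force: [-1.2, 1.1, -0.4]
grip_width: 0.998
finger_force: 0.0
```

>>> {"method": "servo_tool", "body": {"series": [{"grip":1,"dp":[0,0,-0.1],"turn":0},{"grip":1,"dp":[0,0,-0.23],"turn":0},{"grip":1,"dp":[0,0,-0.36],"turn":0},{"grip":1,"dp":[0,0,-0.38],"turn":0},{"grip":1,"dp":[0,0,-0.38],"turn":0},{"grip":1,"dp":[0,0,-0.38],"turn":0}]}}

```text
t: 9.13
tool_pos: [0.4962, -0.2083, 0.1512]
tcp_rot: [-0.054, 0.999, 0.0, 0.0]
wrist_force: [-0.6, -0.2, 0.3]
grip_width: 0.999
finger_force: 0.0
```

```bash
python3 -c "
from h import *
s=manip.sense();go(.577,-.253,.036,94,s)"
```

```text
t 9.13 pos [ 0.4962 -0.2083  0.1512] yaw 96.2 dp [-0.251 -0.178  0.384] turn 0.025 | unit world x,y in tool: [-0.994 -0.109  0.001] [-0.109  0.994  0.001]
```

>>> {"method": "servo_tool", "body": {"series": [{"grip":1,"dp":[-0.1,-0.07,0],"turn":0.025},{"grip":1,"dp":[-0.2,-0.14,0],"turn":0.025},{"grip":1,"dp":[-0.251,-0.178,0],"turn":0.025},{"grip":1,"dp":[-0.251,-0.178,0],"turn":0.025},{"grip":1,"dp":[-0.251,-0.178,0.1],"turn":0.025},{"grip":1,"dp":[-0.251,-0.178,0.2],"turn":0.025},{"grip":1,"dp":[-0.251,-0.178,0.3],"turn":0.025},{"grip":1,"dp":[-0.251,-0.178,0.36],"turn":0.025},{"grip":1,"dp":[-0.251,-0.178,0.384],"turn":0.025},{"grip":1,"dp":[-0.251,-0.178,0.384],"turn":0.025},{"grip":1,"dp":[-0.251,-0.178,0.384],"turn":0.025}]}}

```text
t: 10.05
tool_pos: [0.5769, -0.2533, 0.0357]
tcp_rot: [-0.035, 0.999, -0.0, -0.001]
wrist_force: [0.4, 0.2, 0.5]
grip_width: 1.002
finger_force: 0.0
```

>>> {"method": "servo_tool", "body": {"series": [{"grip":0.4,"dp":[0,0,0],"turn":0},{"grip":0.4,"dp":[0,0,0],"turn":0},{"grip":0.4,"dp":[0,0,0],"turn":0},{"grip":0.4,"dp":[0,0,0],"turn":0},{"grip":0.4,"dp":[0,0,0],"turn":0},{"grip":0.4,"dp":[0,0,0],"turn":0},{"grip":0.4,"dp":[0,0,0],"turn":0},{"grip":0.4,"dp":[0,0,0],"turn":0}]}}

```text
t: 10.72
tool_pos: [0.578, -0.2535, 0.0376]
tcp_rot: [-0.035, 0.999, -0.0, 0.001]
wrist_force: [-0.5, 0.1, 6.1]
grip_width: 0.576
finger_force: 31.8
```

>>> {"method": "servo_tool", "body": {"series": [{"grip":0.4,"dp":[0,0,-0.04],"turn":0},{"grip":0.4,"dp":[0,0,-0.08],"turn":0},{"grip":0.4,"dp":[0,0,-0.12],"turn":0},{"grip":0.4,"dp":[0,0,-0.12],"turn":0},{"grip":0.4,"dp":[0,0,-0.12],"turn":0},{"grip":0.4,"dp":[0,0,-0.12],"turn":0},{"grip":0.4,"dp":[0,0,-0.12],"turn":0},{"grip":0.4,"dp":[0,0,-0.12],"turn":0},{"grip":0.4,"dp":[0,0,-0.12],"turn":0},{"grip":0.4,"dp":[0,0,-0.12],"turn":0}]}}

```text
t: 11.55
tool_pos: [0.577, -0.2533, 0.0715]
tcp_rot: [-0.035, 0.999, 0.0, -0.0]
wrist_force: [0.1, 0.6, -1.2]
grip_width: 0.585
finger_force: 31.4
```

>>> {"method": "servo_tool", "body": {"series": [{"grip":0.4,"dp":[0,0,0.05],"turn":0},{"grip":0.4,"dp":[0,0,0.09],"turn":0},{"grip":0.4,"dp":[0,0,0.11],"turn":0},{"grip":0.4,"dp":[0,0,0.117],"turn":0},{"grip":0.4,"dp":[0,0,0.117],"turn":0},{"grip":0.4,"dp":[0,0,0.117],"turn":0},{"grip":0.6,"dp":[0,0,0.117],"turn":0},{"grip":1,"dp":[0,0,0.117],"turn":0},{"grip":1,"dp":[0,0,0.117],"turn":0},{"grip":1,"dp":[0,0,0.117],"turn":0},{"grip":1,"dp":[0,0,0.117],"turn":0},{"grip":1,"dp":[0,0,0.117],"turn":0}]}}

```text
t: 12.55
tool_pos: [0.5772, -0.2533, 0.0368]
tcp_rot: [-0.035, 0.999, -0.0, -0.0]
wrist_force: [0.9, -0.4, -0.1]
grip_width: 1.002
finger_force: 0.0
```

>>> {"method": "servo_tool", "body": {"series": [{"grip":1,"dp":[0,0,-0.1],"turn":0},{"grip":1,"dp":[0,0,-0.23],"turn":0},{"grip":1,"dp":[0,0,-0.36],"turn":0},{"grip":1,"dp":[0,0,-0.38],"turn":0},{"grip":1,"dp":[0,0,-0.38],"turn":0},{"grip":1,"dp":[0,0,-0.38],"turn":0}]}}

```text
t: 13.05
tool_pos: [0.5771, -0.2532, 0.1513]
tcp_rot: [-0.035, 0.999, 0.0, 0.001]
wrist_force: [-0.7, 0.4, -0.8]
grip_width: 1.001
finger_force: 0.0
```

```bash
python3 -c "
from h import *
s=manip.sense();go(.496,-.2083,.036,96.2,s)
b=np.radians(4.3)
for xb,yb in((.01,-.139),(.01,-.2),(.01,-.098)): print(np.array([.5055,.1186])+[xb*np.cos(b)-yb*np.sin(b),xb*np.sin(b)+yb*np.cos(b)])"
```

```text
t 13.05 pos [ 0.5771 -0.2532  0.1513] yaw 94.0 dp [0.26  0.168 0.384] turn -0.025 | unit world x,y in tool: [-0.998 -0.07   0.001] [-0.07   0.998  0.   ]
[ 0.52589389 -0.01925895]
[ 0.5304676  -0.08008724]
[0.52281977 0.02162564]
```

Full caddy is the middle one (far reads 1.2 N). I'll fetch it.

>>> {"method": "servo_tool", "body": {"series": [{"grip":1,"dp":[0.1,0.07,0],"turn":-0.025},{"grip":1,"dp":[0.2,0.14,0],"turn":-0.025},{"grip":1,"dp":[0.26,0.168,0],"turn":-0.025},{"grip":1,"dp":[0.26,0.168,0],"turn":-0.025},{"grip":1,"dp":[0.26,0.168,0.1],"turn":-0.025},{"grip":1,"dp":[0.26,0.168,0.2],"turn":-0.025},{"grip":1,"dp":[0.26,0.168,0.3],"turn":-0.025},{"grip":1,"dp":[0.26,0.168,0.36],"turn":-0.025},{"grip":1,"dp":[0.26,0.168,0.384],"turn":-0.025},{"grip":1,"dp":[0.26,0.168,0.384],"turn":-0.025},{"grip":1,"dp":[0.26,0.168,0.384],"turn":-0.025}]}}

```text
t: 13.97
tool_pos: [0.4961, -0.2087, 0.0354]
tcp_rot: [-0.055, 0.999, -0.0, -0.0]
wrist_force: [0.1, -0.4, 0.3]
grip_width: 0.996
finger_force: 0.0
```

>>> {"method": "servo_tool", "body": {"series": [{"grip":0.4,"dp":[0,0,0],"turn":0},{"grip":0.4,"dp":[0,0,0],"turn":0},{"grip":0.4,"dp":[0,0,0],"turn":0},{"grip":0.4,"dp":[0,0,0],"turn":0},{"grip":0.4,"dp":[0,0,0],"turn":0},{"grip":0.4,"dp":[0,0,0],"turn":0},{"grip":0.4,"dp":[0,0,0],"turn":0},{"grip":0.4,"dp":[0,0,0],"turn":0}], "squeeze": 40}}

```text
t: 14.63
tool_pos: [0.4967, -0.2086, 0.037]
tcp_rot: [-0.055, 0.998, -0.0, 0.001]
wrist_force: [-1.2, 1.6, 6.5]
grip_width: 0.584
finger_force: 43.2
```

>>> {"method": "servo_tool", "body": {"series": [{"grip":0.4,"dp":[0,0,-0.06],"turn":0},{"grip":0.4,"dp":[0,0,-0.14],"turn":0},{"grip":0.4,"dp":[0,0,-0.24],"turn":0},{"grip":0.4,"dp":[0,0,-0.32],"turn":0},{"grip":0.4,"dp":[0,0,-0.36],"turn":0},{"grip":0.4,"dp":[0,0,-0.36],"turn":0},{"grip":0.4,"dp":[0,0,-0.36],"turn":0}]}}

```text
t: 15.22
tool_pos: [0.4948, -0.2081, 0.1428]
tcp_rot: [-0.054, 0.999, 0.001, -0.001]
wrist_force: [-1.4, 0.2, -5.4]
grip_width: 0.582
finger_force: 44.0
```

```bash
python3 -c "
from h import *
s=manip.sense();go(.526,-.026,.036,94.3,s);print(s['wrist_force'],s['grip_width'])"
```

```text
t 15.22 pos [ 0.4948 -0.2081  0.1428] yaw 96.2 dp [-0.17   0.592  0.357] turn 0.021 | unit world x,y in tool: [-0.994 -0.108 -0.001] [-0.108  0.994  0.001]
[-1.44746917  0.2317437  -5.35548706] 0.5816077836983565
```

>>> {"method": "servo_tool", "body": {"series": [{"grip":0.4,"dp":[-0.03,0.1,0],"turn":0.02},{"grip":0.4,"dp":[-0.06,0.2,0],"turn":0.02},{"grip":0.4,"dp":[-0.09,0.3,0],"turn":0.02},{"grip":0.4,"dp":[-0.12,0.42,0],"turn":0.02},{"grip":0.4,"dp":[-0.15,0.52,0],"turn":0.02},{"grip":0.4,"dp":[-0.165,0.58,0],"turn":0.02},{"grip":0.4,"dp":[-0.165,0.58,0],"turn":0.02},{"grip":0.4,"dp":[-0.165,0.58,0],"turn":0.02},{"grip":0.4,"dp":[-0.165,0.58,0],"turn":0.02}]}}

```text
t: 15.97
tool_pos: [0.5246, -0.0306, 0.1418]
tcp_rot: [-0.039, 0.999, -0.0, -0.002]
wrist_force: [-0.2, -0.2, -6.5]
grip_width: 0.579
finger_force: 44.6
```

>>> {"method": "servo_tool", "body": {"series": [{"grip":0.4,"dp":[0,0,0.1],"turn":0},{"grip":0.4,"dp":[0,0,0.18],"turn":0},{"grip":0.4,"dp":[0,0,0.26],"turn":0},{"grip":0.4,"dp":[0,0,0.31],"turn":0},{"grip":0.4,"dp":[0,0,0.34],"turn":0},{"grip":0.4,"dp":[0,0,0.354],"turn":0},{"grip":0.4,"dp":[0,0,0.354],"turn":0},{"grip":0.4,"dp":[0,0,0.354],"turn":0}]}}

```text
t: 16.63
tool_pos: [0.5267, -0.0307, 0.038]
tcp_rot: [-0.039, 0.999, 0.0, 0.001]
wrist_force: [-0.2, -0.5, -4.7]
grip_width: 0.583
finger_force: 44.9
```

```bash
python3 -c "
from h import *
s=manip.sense();go(.526,-.0155,.036,94.3,s);print(s['wrist_force'],s['grip_width'])
c=snap('scene');cv2.imwrite('pics/s2.png',cv2.resize(c['pixels'][180:300,200:400,::-1],None,fx=4,fy=4))"
```

```text
t 16.63 pos [ 0.5267 -0.0307  0.038 ] yaw 94.4 dp [-0.001  0.051  0.007] turn 0.001 | unit world x,y in tool: [-0.997 -0.077  0.002] [-0.077  0.997  0.   ]
[-0.21873295 -0.53690401 -4.71934635] 0.5827837124717505
```

View pics/s2.png

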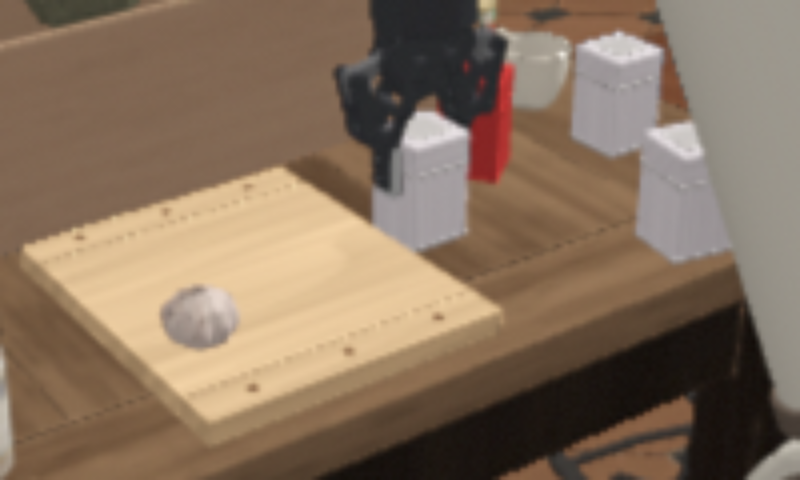

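The caddy hangs upright just short of the board edge (crop about (420,185)), with the garlic at (200,315), clear of it. I'll ease it up to the edge.

>>> {"method": "servo_tool", "body": {"series": [{"grip":0.4,"dp":[0,0.01,0.003],"turn":0},{"grip":0.4,"dp":[0,0.02,0.003],"turn":0},{"grip":0.4,"dp":[0,0.03,0.003],"turn":0},{"grip":0.4,"dp":[0,0.038,0.003],"turn":0},{"grip":0.4,"dp":[0,0.038,0.003],"turn":0},{"grip":0.4,"dp":[0,0.038,0.003],"turn":0}]}}

```text
t: 17.18
tool_pos: [0.5256, -0.0181, 0.0371]
tcp_rot: [-0.039, 0.999, 0.0, 0.001]
wrist_force: [-1.3, 1.5, -0.8]
grip_width: 0.579
finger_force: 45.2
```

>>> {"method": "servo_tool", "body": {"series": [{"grip":0.4,"dp":[0,0.005,0.003],"turn":0},{"grip":0.4,"dp":[0,0.01,0.003],"turn":0},{"grip":0.4,"dp":[0,0.013,0.003],"turn":0},{"grip":0.4,"dp":[0,0.013,0.003],"turn":0},{"grip":0.4,"dp":[0,0.013,0.003],"turn":0}]}}

```text
t: 17.6
tool_pos: [0.5257, -0.0156, 0.037]
tcp_rot: [-0.039, 0.999, -0.0, 0.001]
wrist_force: [-1.7, -4.7, 5.4]
grip_width: 0.577
finger_force: 45.8
```

>>> {"method": "servo_tool", "body": {"series": [{"grip":0.6,"dp":[0,0,0],"turn":0},{"grip":0.8,"dp":[0,0,0],"turn":0},{"grip":1,"dp":[0,0,0],"turn":0},{"grip":1,"dp":[0,0,0],"turn":0},{"grip":1,"dp":[0,0,0],"turn":0},{"grip":1,"dp":[0,0,0],"turn":0},{"grip":1,"dp":[0,0,-0.08],"turn":0},{"grip":1,"dp":[0,0,-0.2],"turn":0},{"grip":1,"dp":[0,0,-0.33],"turn":0},{"grip":1,"dp":[0,0,-0.38],"turn":0},{"grip":1,"dp":[0,0,-0.38],"turn":0},{"grip":1,"dp":[0,0,-0.38],"turn":0}]}}

```text
t: 18.6
tool_pos: [0.5251, -0.0146, 0.1505]
tcp_rot: [-0.039, 0.999, 0.001, 0.001]
wrist_force: [-0.9, 0.2, -0.6]
grip_width: 1.003
finger_force: 0.0
```

```bash
python3 -c "
from h import *
b=np.radians(4.3)
f=lambda xb,yb:np.array([.5055,.1186])+[xb*np.cos(b)-yb*np.sin(b),xb*np.sin(b)+yb*np.cos(b)]
for yb in(-.2,): go(*f(.01,yb),.074,94.3)
s=manip.sense();c=snap('wrist','pics/w2.png')
M=np.array(c['mount']);K=np.array(c['camera_matrix']);R=Rotation.from_quat(s['tcp_rot']).as_matrix()
C=s['tool_pos']+R@M[:3,3];Rc=R@M[:3,:3]
for yb in (-.16,-.11):
  for xb in(-.015,.035):
    q=K@Rc.T@(np.array([*f(xb,yb),.084])-C);print(yb,xb,(q[:2]/q[2]).round(0))"
```

```text
t 18.6 pos [ 0.5251 -0.0146  0.1505] yaw 94.4 dp [-0.    -0.219  0.255] turn 0.002 | unit world x,y in tool: [-0.997 -0.077  0.002] [-0.077  0.997  0.001]
-0.16 -0.015 [242. 187.]
-0.16 0.035 [244. 252.]
-0.11 -0.015 [314. 187.]
-0.11 0.035 [311. 252.]
```

View pics/w2.png

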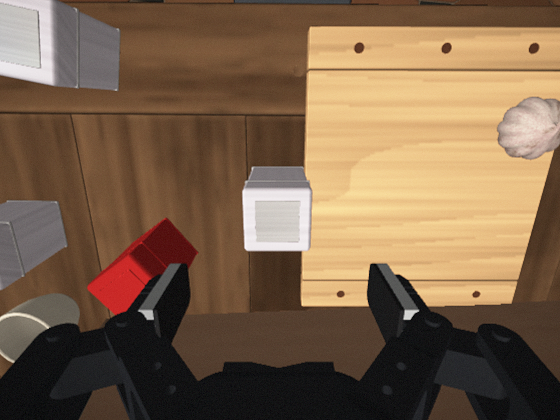

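The wrist view shows the lid at (243–311, 187–251), exactly as predicted for flush against the edge. Now I'll go behind it with the fingers shut.

>>> {"method": "servo_tool", "body": {"series": [{"grip":0.5,"dp":[0,-0.1,-0.03],"turn":0},{"grip":0,"dp":[0,-0.2,-0.03],"turn":0},{"grip":0,"dp":[0,-0.2,-0.03],"turn":0},{"grip":0,"dp":[0,-0.2,-0.03],"turn":0},{"grip":0,"dp":[0,-0.2,-0.03],"turn":0},{"grip":0,"dp":[0,-0.2,-0.03],"turn":0},{"grip":0,"dp":[0,-0.2,-0.03],"turn":0},{"grip":0,"dp":[0,-0.2,0.1],"turn":0},{"grip":0,"dp":[0,-0.2,0.2],"turn":0},{"grip":0,"dp":[0,-0.2,0.252],"turn":0},{"grip":0,"dp":[0,-0.2,0.252],"turn":0},{"grip":0,"dp":[0,-0.2,0.252],"turn":0}]}}

```text
t: 19.65
tool_pos: [0.5294, -0.0743, 0.0737]
tcp_rot: [-0.04, 0.999, -0.0, -0.001]
wrist_force: [0.1, 0.4, 1.0]
grip_width: 0.003
finger_force: 0.0
```

```bash
python3 -c "
from h import *
s=manip.sense();print(s['wrist_force'],s['grip_width'],s['tool_pos'])
c=snap('scene');cv2.imwrite('pics/s3.png',cv2.resize(c['pixels'][180:300,200:400,::-1],None,fx=4,fy=4))"
```

```text
[0.1309604  0.38831847 0.97260432] 0.0032901803773303815 [ 0.52940255 -0.07430072  0.07366759]
```

View pics/s3.png

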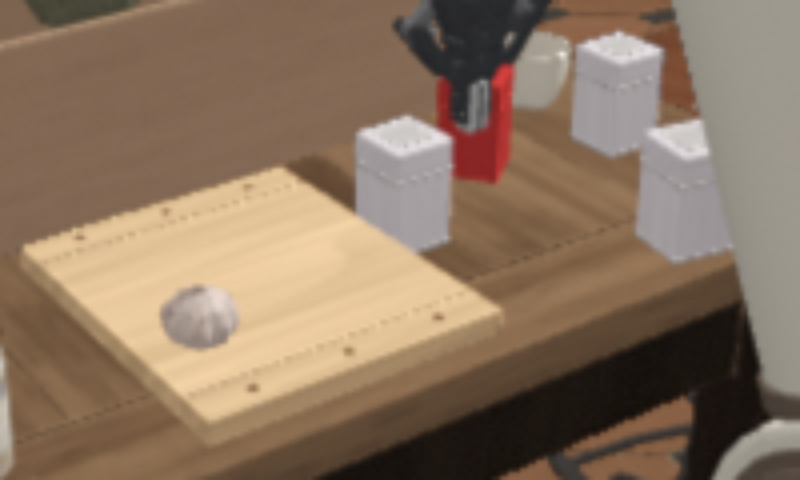

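>>> {"method": "servo_tool", "body": {"series": [{"grip":0,"dp":[0,0.02,0],"turn":0},{"grip":0,"dp":[0,0.04,0],"turn":0},{"grip":0,"dp":[0,0.055,0],"turn":0},{"grip":0,"dp":[0,0.065,0],"turn":0},{"grip":0,"dp":[0,0.075,0],"turn":0},{"grip":0,"dp":[0,0.085,0],"turn":0},{"grip":0,"dp":[0,0.095,0],"turn":0},{"grip":0,"dp":[0,0.105,0],"turn":0},{"grip":0,"dp":[0,0.115,0],"turn":0},{"grip":0,"dp":[0,0.125,0],"turn":0}]}}

```text
t: 20.53
tool_pos: [0.5286, -0.0418, 0.08]
tcp_rot: [-0.041, 0.999, -0.004, 0.002]
wrist_force: [-5.6, -22.1, 34.1]
grip_width: -0.002
finger_force: 16.7
```

```bash
python3 -c "
from h import *
s=manip.sense();print(s['wrist_force'],s['grip_width'],s['tool_pos'])
c=snap('scene');cv2.imwrite('pics/s4.png',cv2.resize(c['pixels'][180:300,200:400,::-1],None,fx=4,fy=4))"
```

```text
[ -5.64738931 -22.12719932  34.0577895 ] -0.0015097284401434177 [ 0.52864325 -0.0417798   0.08004002]
```

View pics/s4.png

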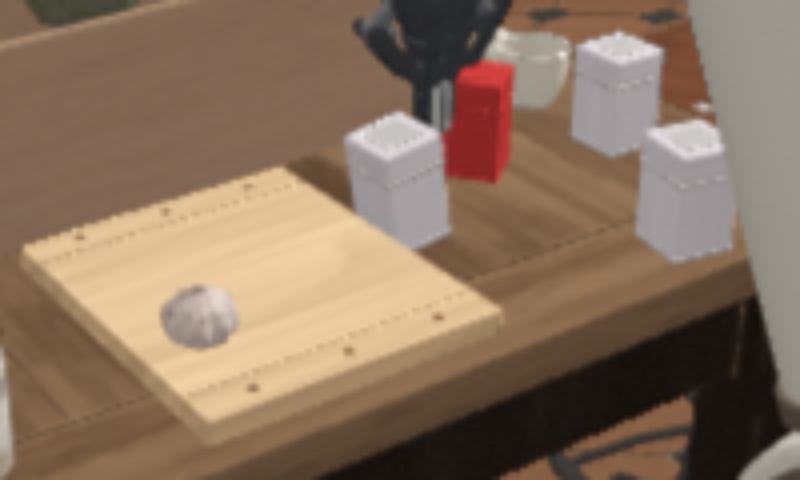

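The caddy is tipping slightly, but the finger is wedged because the back face rises and friction lifts it (34 N). I'll follow the arc about the board edge from here.

>>> {"method": "servo_tool", "body": {"series": [{"grip":0,"dp":[0,-0.005,-0.022],"turn":0},{"grip":0,"dp":[0,0.003,-0.032],"turn":0},{"grip":0,"dp":[0,0.011,-0.038],"turn":0},{"grip":0,"dp":[0,0.021,-0.043],"turn":0},{"grip":0,"dp":[0,0.031,-0.048],"turn":0},{"grip":0,"dp":[0,0.041,-0.052],"turn":0},{"grip":0,"dp":[0,0.051,-0.055],"turn":0}]}}

```text
t: 21.17
tool_pos: [0.5254, -0.0212, 0.0902]
tcp_rot: [-0.039, 0.999, 0.0, -0.0]
wrist_force: [1.3, -0.2, 1.1]
grip_width: -0.003
finger_force: 0.6
```

```bash
python3 -c "
from h import *
s=manip.sense();print(s['wrist_force'],s['grip_width'],s['tool_pos'])
c=snap('scene');cv2.imwrite('pics/s5.png',cv2.resize(c['pixels'][180:300,200:400,::-1],None,fx=4,fy=4))"
```

```text
[ 1.2753451  -0.23554591  1.05868766] -0.0034170740646952517 [ 0.52535509 -0.02119779  0.09020332]
```

View pics/s5.png

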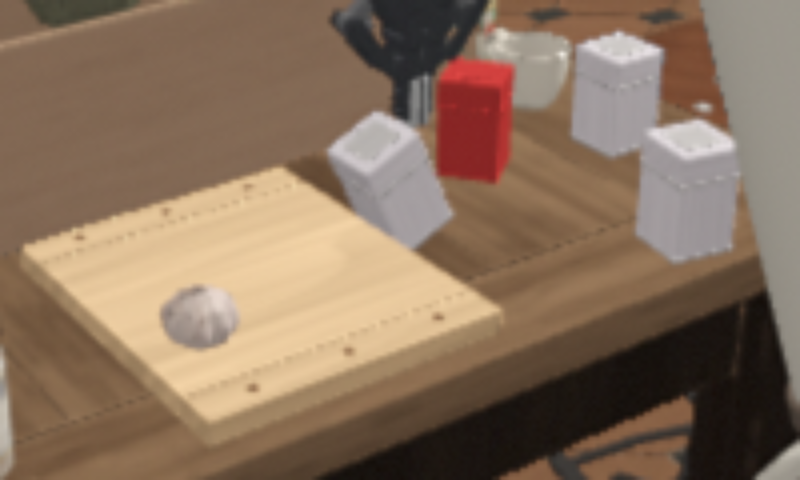

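The caddy leans about 25° over the edge (crop about (390,180)) with low forces. I'll continue along the arc.

>>> {"method": "servo_tool", "body": {"series": [{"grip":0,"dp":[0,0.011,-0.003],"turn":0},{"grip":0,"dp":[0,0.021,-0.005],"turn":0},{"grip":0,"dp":[0,0.032,-0.007],"turn":0},{"grip":0,"dp":[0,0.043,-0.008],"turn":0},{"grip":0,"dp":[0,0.054,-0.009],"turn":0},{"grip":0,"dp":[0,0.065,-0.009],"turn":0},{"grip":0,"dp":[0,0.076,-0.009],"turn":0},{"grip":0,"dp":[0,0.086,-0.009],"turn":0},{"grip":0,"dp":[0,0.097,-0.009],"turn":0},{"grip":0,"dp":[0,0.108,-0.008],"turn":0},{"grip":0,"dp":[0,0.12,-0.006],"turn":0},{"grip":0,"dp":[0,0.12,-0.006],"turn":0}]}}

```text
t: 22.22
tool_pos: [0.5227, 0.0144, 0.0924]
tcp_rot: [-0.039, 0.999, 0.0, 0.0]
wrist_force: [0.9, 0.0, 0.9]
grip_width: 0.001
finger_force: 0.2
```

```bash
python3 -c "
from h import *
s=manip.sense();print(s['wrist_force'],s['grip_width'],s['tool_pos'])
b=np.radians(4.3)
f=lambda xb,yb:np.array([.5055,.1186])+[xb*np.cos(b)-yb*np.sin(b),xb*np.sin(b)+yb*np.cos(b)]
c=snap('scene')
hsv=cv2.cvtColor(c['pixels'],cv2.COLOR_RGB2HSV);m=((hsv[:,:,1]<60)&(hsv[:,:,2]>110)).astype(np.uint8)
m[:195]=0;m[300:]=0;m[:,:262]=0;m[:,318:]=0
for k in cv2.findContours(m,0,1)[0]:
    if cv2.contourArea(k)>60: print('blob',cv2.boundingRect(k),cv2.approxPolyDP(k,2,True)[:,0].tolist())
def box(y0,y1,z0,z1): return [proj(c,[*f(x,y),z]).round(0).tolist() for y in(y0,y1) for z in(z0,z1) for x in(-.015,.035)]
print('flat expected',box(-.128,-.044,.018,.068))
"
```

```text
[0.92910681 0.02263859 0.87140997] 0.001420971865430824 [0.52266371 0.01443581 0.09236002]
blob (277, 202, 36, 41) [[293, 202], [292, 212], [286, 211], [277, 226], [304, 242], [312, 227], [293, 214]]
flat expected [[304.0, 238.0], [293.0, 231.0], [304.0, 222.0], [293.0, 216.0], [279.0, 246.0], [269.0, 239.0], [279.0, 230.0], [269.0, 223.0]]
```

```bash
python3 -c "
from h import *
b=np.radians(4.3)
f=lambda xb,yb:np.array([.5055,.1186])+[xb*np.cos(b)-yb*np.sin(b),xb*np.sin(b)+yb*np.cos(b)]
c=snap('scene','pics/s6f.png');cv2.imwrite('pics/s6.png',cv2.resize(c['pixels'][180:300,200:400,::-1],None,fx=4,fy=4))
for t in(50,70,90):
  a=np.radians(t);o=[]
  for y,z in((0,-18),(-50,-18),(-50,66),(0,66)):
    Y=y*np.cos(a)+z*np.sin(a);Z=-y*np.sin(a)+z*np.cos(a)
    o+=[proj(c,[*f(x,-.11+Y/1e3),.018+Z/1e3]).round(0).tolist() for x in(-.015,.035)]
  print(t,o)
"
```

```text
50 [[302.0, 242.0], [292.0, 235.0], [312.0, 227.0], [301.0, 221.0], [293.0, 215.0], [283.0, 209.0], [284.0, 231.0], [273.0, 224.0]]
70 [[303.0, 240.0], [293.0, 233.0], [308.0, 223.0], [298.0, 217.0], [285.0, 221.0], [275.0, 215.0], [280.0, 239.0], [270.0, 232.0]]
90 [[304.0, 238.0], [293.0, 231.0], [304.0, 222.0], [293.0, 216.0], [279.0, 230.0], [269.0, 223.0], [279.0, 246.0], [269.0, 239.0]]
```

View pics/s6.png

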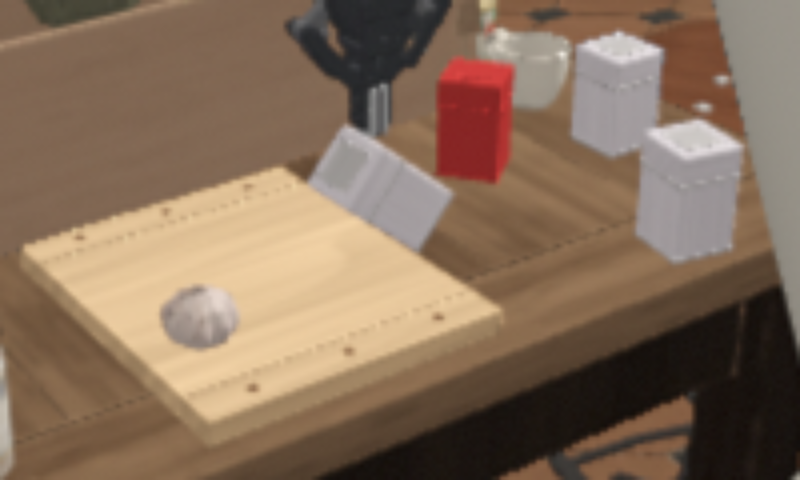

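The caddy leans about 50°, past the edge with its foot still outside the board. I'll push a little further so it lies down.

>>> {"method": "servo_tool", "body": {"series": [{"grip":0,"dp":[0,0.012,0.004],"turn":0},{"grip":0,"dp":[0,0.024,0.008],"turn":0},{"grip":0,"dp":[0,0.036,0.014],"turn":0},{"grip":0,"dp":[0,0.048,0.02],"turn":0},{"grip":0,"dp":[0,0.06,0.026],"turn":0},{"grip":0,"dp":[0,0.07,0.03],"turn":0},{"grip":0,"dp":[0,0.08,0.03],"turn":0},{"grip":0,"dp":[0,0.08,0.03],"turn":0},{"grip":0,"dp":[0,0.08,0.03],"turn":0}]}}

```text
t: 23.07
tool_pos: [0.5206, 0.0379, 0.0833]
tcp_rot: [-0.039, 0.999, -0.0, -0.0]
wrist_force: [0.2, 0.7, 0.6]
grip_width: 0.0
finger_force: 0.4
```

```bash
cat > q.py <<'E'
from h import *
s=manip.sense();print(s['t'],s['wrist_force'].round(1),s['tool_pos'])
c=snap('scene')
hsv=cv2.cvtColor(c['pixels'],cv2.COLOR_RGB2HSV);m=((hsv[:,:,1]<60)&(hsv[:,:,2]>110)).astype(np.uint8)
m[:195]=0;m[300:]=0;m[:,:220]=0;m[:,262-42:264]*=1;m[:,318:]=0
for k in cv2.findContours(m,0,1)[0]:
    if cv2.contourArea(k)>60: print('blob',cv2.boundingRect(k),cv2.approxPolyDP(k,2,True)[:,0].tolist())
E
python3 q.py
```

```text
23.0667 [0.2 0.7 0.6] [0.52062442 0.0378937  0.08330232]
blob (241, 251, 19, 16) [[258, 255], [252, 251], [244, 253], [241, 261], [247, 266], [255, 265], [259, 260]]
blob (276, 206, 37, 35) [[286, 207], [285, 217], [280, 217], [276, 231], [285, 237], [307, 240], [312, 225], [302, 218], [291, 217], [289, 206], [287, 219]]
```

```bash
python3 - <<'E'
from h import *
c=snap('scene')
hsv=cv2.cvtColor(c['pixels'],cv2.COLOR_RGB2HSV)
b=np.radians(4.3)
f=lambda xb,yb:np.array([.5055,.1186])+[xb*np.cos(b)-yb*np.sin(b),xb*np.sin(b)+yb*np.cos(b)]
S=hsv[200:252:2,262:320:2,1];V=hsv[200:252:2,262:320:2,2]
for i,(r,q) in enumerate(zip(S,V)): print(200+2*i,''.join(('#' if v>170 else '+' if v>100 else '.' if v>50 else '_') if s<65 else ' ' for s,v in zip(r,q)))
for t in(55,60,65,70,80):
  a=np.radians(t);o=[]
  for y,z in((0,-18),(-50,-18),(-50,66),(0,66)):
    Y=y*np.cos(a)+z*np.sin(a);Z=-y*np.sin(a)+z*np.cos(a)
    o.append(proj(c,[*f(-.015,-.11+Y/1e3),.018+Z/1e3]).round(0).tolist())
  print(t,o)
E
```

```text
200      _____________           
202       ____._____             
204        ._______              
206          ___.+.              
208          ._.+..              
210          ._.+..              
212          ._.+..              
214           _.+..              
216           _.+.+              
218          +++++######+        
220          ++#+#########       
222         +++++###########     
224         +++++++++++######    
226         +++++#++++++++++++   
228         +++++++++++++++++    
230        #+++++++++++++++++    
232         #+++++++++++++++     
234          #++++++++++++++     
236            #++++++++++++     
238               ###++++++      
240                     +++      
242                              
244                              
246                              
248                              
250                              
55 [[303.0, 241.0], [311.0, 226.0], [291.0, 216.0], [283.0, 233.0]]
60 [[303.0, 241.0], [310.0, 225.0], [289.0, 218.0], [282.0, 235.0]]
65 [[303.0, 240.0], [309.0, 224.0], [287.0, 219.0], [281.0, 237.0]]
70 [[303.0, 240.0], [308.0, 223.0], [285.0, 221.0], [280.0, 239.0]]
80 [[304.0, 239.0], [306.0, 222.0], [282.0, 225.0], [279.0, 243.0]]
```

The caddy sits at about 62° near balance against the fingertip. I'll press the lid end down and onward.

>>> {"method": "servo_tool", "body": {"series": [{"grip":0,"dp":[0,0.01,0.005],"turn":0},{"grip":0,"dp":[0,0.02,0.01],"turn":0},{"grip":0,"dp":[0,0.03,0.017],"turn":0},{"grip":0,"dp":[0,0.036,0.025],"turn":0},{"grip":0,"dp":[0,0.04,0.033],"turn":0},{"grip":0,"dp":[0,0.04,0.04],"turn":0},{"grip":0,"dp":[0,0.04,0.04],"turn":0},{"grip":0,"dp":[0,0.04,0.04],"turn":0}]}}

```text
t: 23.83
tool_pos: [0.5215, 0.0513, 0.0723]
tcp_rot: [-0.039, 0.999, 0.001, 0.002]
wrist_force: [-0.3, 4.6, 5.3]
grip_width: 0.004
finger_force: 2.8
```

```bash
cat > q.py <<'E'
from h import *
s=manip.sense();print(s['t'],s['wrist_force'].round(1),s['tool_pos'])
c=snap('scene')
hsv=cv2.cvtColor(c['pixels'],cv2.COLOR_RGB2HSV)
print('    '+''.join(str(u//10%10) if u%10==0 else '-' for u in range(240,320,2)))
S=hsv[206:262:2,240:320:2,1];V=hsv[206:262:2,240:320:2,2]
for i,(r,q) in enumerate(zip(S,V)): print(206+2*i,''.join(('#' if v>170 else '+' if v>100 else '.' if v>50 else '_') if s<65 else ' ' for s,v in zip(r,q)))
b=np.radians(4.3)
f=lambda xb,yb:np.array([.5055,.1186])+[xb*np.cos(b)-yb*np.sin(b),xb*np.sin(b)+yb*np.cos(b)]
for y0 in(-.128,-.098): print(y0,[proj(c,[*f(x,y0+d),z]).round(0).tolist() for x,d,z in((-.015,0,.018),(-.015,0,.068),(.035,0,.068),(.035,.084,.068),(-.015,.084,.068),(-.015,.084,.018))])
E
python3 q.py
```

```text
23.8333 [-0.3  4.6  5.3] [0.52152468 0.05125803 0.07232349]
    4----5----6----7----8----9----0----1----
206               .___.._____.              
208                .________                
210                  _____..                
212                   ._.++.                
214                   ._.++.                
216                   ._.++.    ###+        
218                   ._.+++#########       
220                   ._.+++###########     
222                    +.++############+    
224                   ++++##########+++     
226                   #++++###+++++++++     
228                   #++++++++++++++++     
230                   #+++#++++++++++++     
232                   #++++++++++++++++     
234                   #++++++++++++++++     
236                    ++++++++++++++++     
238                     #++++++++++++       
240                       ++++#             
242                                         
244                                         
246                                         
248                                         
250                                         
252    #++##                                
254   ++#####                               
256  ++#######                              
258 ++++######                              
260  +++#+#+##                              
-0.128 [[304.0, 238.0], [304.0, 222.0], [293.0, 216.0], [269.0, 223.0], [279.0, 230.0], [279.0, 246.0]]
-0.098 [[295.0, 241.0], [295.0, 225.0], [285.0, 218.0], [259.0, 226.0], [269.0, 233.0], [270.0, 250.0]]
```

```bash
cat > p.py <<'E'
from h import *
s=manip.sense();print(s['t'],s['wrist_force'].round(1),s['tool_pos'].round(4))
c=snap('scene');hsv=cv2.cvtColor(c['pixels'],cv2.COLOR_RGB2HSV)
b=np.radians(4.3);B=np.array([[np.cos(b),np.sin(b),0],[-np.sin(b),np.cos(b),0],[0,0,1]])
K=np.array(c['camera_matrix']);R=B@Rotation.from_quat(c['rotation']).as_matrix();p=B@(np.array(c['position'])-[.5055,.1186,0])
def side(u,v,xb=-.015):
    d=R@np.linalg.inv(K)@[u,v,1.];return (p+d*(xb-p[0])/d[0])[1:]
print('edge px',[proj(c,B.T@[x,-.11,.018]+[.5055,.1186,0]).round(1).tolist() for x in(-.015,.035)])
m=((hsv[:,:,1]<65)&(hsv[:,:,2]>105)&(hsv[:,:,2]<172)).astype(np.uint8);m[:216]=0;m[250:]=0;m[:,:264]=0;m[:,318:]=0
m=cv2.morphologyEx(m,cv2.MORPH_OPEN,np.ones((3,3)))
for k in cv2.findContours(m,0,1)[0]:
    if cv2.contourArea(k)>80:
        P=cv2.approxPolyDP(k,1.5,True)[:,0]
        for q in P: print(q,side(*q).round(4))
        W=np.array([side(*q[0]) for q in k],np.float32)*1000;print('rect mm',[np.round(x,1) for x in cv2.minAreaRect(W)],cv2.boxPoints(cv2.minAreaRect(W)).round(0).tolist())
E
python3 p.py
```

```text
23.8833 [-0.7  4.7  6.3] [0.5215 0.0512 0.0723]
edge px [[298.6, 239.7], [288.1, 232.9]]
[276 223] [-0.0351  0.0909]
[277 235] [-0.0378  0.0546]
[284 240] [-0.0604  0.0324]
[308 237] [-0.1435  0.0161]
[309 224] [-0.146   0.0564]
[286 227] [-0.0672  0.0699]
rect mm [array([-87.9,  49.2]), array([125.8,  48.5]), np.float64(17.5)] [[-155.0, 53.0], [-141.0, 7.0], [-21.0, 45.0], [-35.0, 91.0]]
```

The caddy is at about 80° but slid back: its foot is at y≈−0.146 (board frame), with the finger holding the lid end by friction. I'll press lightly and drag it onto the board.

>>> {"method": "servo_tool", "body": {"series": [{"grip":0,"dp":[0,0,0.008],"turn":0},{"grip":0,"dp":[0,0.005,0.013],"turn":0},{"grip":0,"dp":[0,0.015,0.018],"turn":0},{"grip":0,"dp":[0,0.025,0.02],"turn":0},{"grip":0,"dp":[0,0.035,0.022],"turn":0},{"grip":0,"dp":[0,0.045,0.024],"turn":0},{"grip":0,"dp":[0,0.05,0.024],"turn":0}]}}

```text
t: 24.52
tool_pos: [0.5209, 0.0648, 0.0676]
tcp_rot: [-0.04, 0.999, -0.0, 0.003]
wrist_force: [-2.7, -2.4, 18.7]
grip_width: -0.002
finger_force: 9.0
```

```bash
python3 p.py; python3 q.py
```

```text
24.5167 [-2.7 -2.4 18.7] [0.5209 0.0648 0.0676]
edge px [[298.6, 239.7], [288.1, 232.9]]
[306 219] [-0.1349  0.0749]
[302 219] [-0.121   0.0788]
[290 225] [-0.0804  0.0721]
[289 228] [-0.0771  0.064 ]
[282 230] [-0.0541  0.0647]
[276 225] [-0.035   0.0851]
[274 226] [-0.0287  0.084 ]
[275 233] [-0.0315  0.0625]
[283 241] [-0.0571  0.0304]
[287 241] [-0.0704  0.0262]
[308 230] [-0.1429  0.0385]
rect mm [array([-85.2,  53.3]), array([117.3,  56.1]), np.float64(4.2)] [[-146.0, 77.0], [-142.0, 21.0], [-25.0, 30.0], [-29.0, 86.0]]
24.5667 [-2.4 -2.  20.2] [0.52094591 0.06501062 0.06756988]
    4----5----6----7----8----9----0----1----
206            ___ .______.__               
208             ____.__.____.               
210              ___._____     +#           
212               .______.   +####+         
214                 __..+   ########        
216                 __+++ ###########       
218                 __++++##########+       
220                 __.+++########++++      
222                  _.++#######++++++      
224                  _.++#####++++++++      
226          
[... 304 characters left out ...]
0                      ++++#              
242                       ##                
244                                         
246                                         
248                                         
250                                         
252    #++##                                
254   ++#####                               
256  +########                              
258 ++++######                              
260  +++#+#+##                              
-0.128 [[304.0, 238.0], [304.0, 222.0], [293.0, 216.0], [269.0, 223.0], [279.0, 230.0], [279.0, 246.0]]
-0.098 [[295.0, 241.0], [295.0, 225.0], [285.0, 218.0], [259.0, 226.0], [269.0, 233.0], [270.0, 250.0]]
```

The finger is now at the lid's far corner and levering the foot up. I'll raise slowly to let it settle flat.

>>> {"method": "servo_tool", "body": {"series": [{"grip":0,"dp":[0,-0.004,-0.005],"turn":0},{"grip":0,"dp":[0,-0.006,-0.01],"turn":0},{"grip":0,"dp":[0,-0.008,-0.014],"turn":0},{"grip":0,"dp":[0,-0.008,-0.018],"turn":0},{"grip":0,"dp":[0,-0.008,-0.022],"turn":0},{"grip":0,"dp":[0,-0.008,-0.026],"turn":0},{"grip":0,"dp":[0,-0.008,-0.03],"turn":0}]}}

```text
t: 25.2
tool_pos: [0.5186, 0.0622, 0.0729]
tcp_rot: [-0.039, 0.999, -0.0, -0.0]
wrist_force: [0.4, -0.5, 0.1]
grip_width: -0.002
finger_force: 0.0
```

```bash
python3 p.py; python3 q.py
```

```text
25.2 [ 0.4 -0.5  0.1] [0.5186 0.0622 0.0729]
edge px [[298.6, 239.7], [288.1, 232.9]]
[281 222] [-0.051   0.0893]
[280 231] [-0.0476  0.0636]
[284 234] [-0.0605  0.0507]
[308 241] [-0.1438  0.0031]
[313 227] [-0.1607  0.0427]
[286 220] [-0.0672  0.0907]
rect mm [array([-99.7,  49.9]), array([123.,  45.]), np.float64(28.2)] [[-165.0, 41.0], [-143.0, 1.0], [-35.0, 59.0], [-56.0, 99.0]]
25.25 [ 0.4  0.8 -0.6] [0.51887156 0.06232959 0.07322246]
    4----5----6----7----8----9----0----1----
206             ___...__.____               
208              ____._____                 
210                _______                  
212                 .__...                  
214                  __+.. +                
216                  __+..####+             
218                  _.+..+#######+         
220                  __+..+++########+      
222                  ._+.+++++++#######     
224                   +++++++++++++######   
226                     +++++++++++++++##+  
228                    #+++++++++++++++++   
230                    #+++++++++++++++++   
232                     #
[... 157 characters left out ...]
0                                ++++     
242                                         
244                                         
246                                         
248                                         
250                                         
252    #++##                                
254   ++#####                               
256  +########                              
258 ++++######                              
260  +++#+#+##                              
-0.128 [[304.0, 238.0], [304.0, 222.0], [293.0, 216.0], [269.0, 223.0], [279.0, 230.0], [279.0, 246.0]]
-0.098 [[295.0, 241.0], [295.0, 225.0], [285.0, 218.0], [259.0, 226.0], [269.0, 233.0], [270.0, 250.0]]
```

Now it rests stably, leaning at about 60° with its low foot edge on the table (z≈0.003) and its face on the board edge. I'll grip it across board x, lift it onto the board and lower it flat.

>>> {"method": "servo_tool", "body": {"series": [{"grip":0,"dp":[0,0.01,-0.1],"turn":0},{"grip":0,"dp":[0,0,-0.23],"turn":0},{"grip":0,"dp":[0,-0.1,-0.33],"turn":0},{"grip":0.5,"dp":[0,-0.153,-0.33],"turn":0},{"grip":1,"dp":[0,-0.153,-0.33],"turn":0},{"grip":1,"dp":[0,-0.153,-0.33],"turn":0},{"grip":1,"dp":[0,-0.153,-0.33],"turn":0}]}}

```text
t: 25.88
tool_pos: [0.5217, 0.0166, 0.1713]
tcp_rot: [-0.039, 0.999, -0.0, -0.001]
wrist_force: [-0.2, -0.3, 0.0]
grip_width: 0.561
finger_force: 0.0
```

```bash
python3 p.py | tail -1; python3 - <<'E'
from h import *
s=manip.sense();print(s['joints'].round(2),s['tool_pos'])
c=snap('wrist');M=np.array(c['mount']);K=np.array(c['camera_matrix']);R=Rotation.from_quat(s['tcp_rot']).as_matrix()
C=s['tool_pos']+R@M[:3,3];Rc=R@M[:3,:3];b=np.radians(4.3);B=np.array([[np.cos(b),np.sin(b)],[-np.sin(b),np.cos(b)]])
hsv=cv2.cvtColor(c['pixels'],cv2.COLOR_RGB2HSV)
m=((hsv[:,:,1]<60)&(hsv[:,:,2]>110)).astype(np.uint8);m[270:]=0;m[:,:150]=0;m[:,420:]=0
m=cv2.morphologyEx(m,cv2.MORPH_OPEN,np.ones((3,3)))
for k in cv2.findContours(m,0,1)[0]:
    if cv2.contourArea(k)>500:
        P=cv2.approxPolyDP(k,4,True)[:,0];print(cv2.contourArea(k))
        for q in P:
            d=Rc@np.linalg.inv(K)@[q[0],q[1],1.]
            print(q,[(B@((C+d*(z-C[2])/d[2])[:2]-[.5055,.1186])).round(3).tolist() for z in(.043,.083)])
E
```

```text
rect mm [array([-98. ,  50.8]), array([126.8,  45. ]), np.float64(28.2)] [[-165.0, 41.0], [-143.0, 1.0], [-31.0, 61.0], [-53.0, 101.0]]
[ 0.34  0.27 -0.33 -0.   -0.98 -1.84] [0.52180197 0.01679954 0.17118271]
6222.5
[207 173] [[-0.013, -0.167], [-0.021, -0.157]]
[209 223] [[0.035, -0.168], [0.019, -0.158]]
[283 242] [[0.054, -0.098], [0.036, -0.099]]
[307 224] [[0.035, -0.076], [0.02, -0.08]]
[309 207] [[0.019, -0.075], [0.005, -0.079]]
[304 205] [[0.017, -0.079], [0.004, -0.083]]
[310 190] [[0.002, -0.074], [-0.008, -0.079]]
[304 189] [[0.002, -0.08], [-0.009, -0.083]]
[311 185] [[-0.002, -0.074], [-0.012, -0.078]]
[311 176] [[-0.01, -0.074], [-0.019, -0.078]]
[288 173] [[-0.013, -0.095], [-0.022, -0.096]]
[266 182] [[-0.005, -0.114], [-0.015, -0.113]]
[280 171] [[-0.015, -0.102], [-0.023, -0.102]]
[240 165] [[-0.02, -0.137], [-0.028, -0.132]]
```

The foot-high edge sits at xb −0.013…0.035, yb −0.167 and the lid-high edge at yb ≈ −0.097. The caddy is square, with its centre at about (0.01, −0.118, 0.042) in the board frame.

>>> {"method": "servo_tool", "body": {"series": [{"grip":1,"dp":[0,0,0],"turn":-0.25},{"grip":1,"dp":[0,0,0],"turn":-0.5},{"grip":1,"dp":[0,0,0],"turn":-0.75},{"grip":1,"dp":[0,0,0],"turn":-1},{"grip":1,"dp":[0,0,0],"turn":-1},{"grip":1,"dp":[0,0,0],"turn":-1},{"grip":1,"dp":[0,0,0],"turn":-1},{"grip":1,"dp":[0,0,0],"turn":-1},{"grip":1,"dp":[0,0,0],"turn":-1},{"grip":1,"dp":[0,0,0],"turn":-1},{"grip":1,"dp":[0,0,0],"turn":-1},{"grip":1,"dp":[0,0,0],"turn":-1}]}}

```text
t: 26.98
tool_pos: [0.5221, 0.0172, 0.1713]
tcp_rot: [0.712, -0.702, -0.0, 0.001]
wrist_force: [0.2, -1.1, -0.7]
grip_width: 0.998
finger_force: 0.0
```

>>> {"method": "servo_tool", "body": {"series": [{"grip":1,"dp":[0,0,0],"turn":0},{"grip":1,"dp":[0,0,0],"turn":0},{"grip":1,"dp":[0,0,0],"turn":0}]}}

```text
t: 27.23
tool_pos: [0.5223, 0.0168, 0.1718]
tcp_rot: [0.709, -0.705, -0.0, 0.0]
wrist_force: [0.2, 0.0, -0.2]
grip_width: 1.002
finger_force: 0.0
```

```bash
python3 - <<'E'
from h import *
b=np.radians(4.3)
f=lambda xb,yb:np.array([.5055,.1186])+[xb*np.cos(b)-yb*np.sin(b),xb*np.sin(b)+yb*np.cos(b)]
go(*f(.0095,-.117),.03,184.3);print(manip.sense()['joints'].round(2))
E
```

```text
t 27.23 pos [0.5223 0.0168 0.1718] yaw -179.7 dp [ 0.047 -0.005  0.473] turn -0.045 | unit world x,y in tool: [ 0.005 -1.    -0.001] [-1.    -0.005 -0.   ]
[ 0.34  0.27 -0.33 -0.   -0.98 -0.34]
```

>>> {"method": "servo_tool", "body": {"series": [{"grip":1,"dp":[0.047,-0.005,0.05],"turn":-0.045},{"grip":1,"dp":[0.047,-0.005,0.15],"turn":-0.045},{"grip":1,"dp":[0.047,-0.005,0.25],"turn":-0.045},{"grip":1,"dp":[0.047,-0.005,0.35],"turn":-0.045},{"grip":1,"dp":[0.047,-0.005,0.42],"turn":-0.045},{"grip":1,"dp":[0.047,-0.005,0.473],"turn":-0.045},{"grip":1,"dp":[0.047,-0.005,0.473],"turn":-0.045},{"grip":1,"dp":[0.047,-0.005,0.473],"turn":-0.045}]}}

```text
t: 27.9
tool_pos: [0.5238, 0.0024, 0.0298]
tcp_rot: [0.734, -0.679, -0.0, 0.001]
wrist_force: [-0.7, -0.7, 1.2]
grip_width: 0.999
finger_force: 0.0
```

>>> {"method": "servo_tool", "body": {"series": [{"grip":0.4,"dp":[0,0,0],"turn":0},{"grip":0.4,"dp":[0,0,0],"turn":0},{"grip":0.4,"dp":[0,0,0],"turn":0},{"grip":0.4,"dp":[0,0,0],"turn":0},{"grip":0.4,"dp":[0,0,0],"turn":0},{"grip":0.4,"dp":[0,0,0],"turn":0},{"grip":0.4,"dp":[0,0,0],"turn":0},{"grip":0.4,"dp":[0,0,0],"turn":0}], "squeeze": 30}}

```text
t: 28.57
tool_pos: [0.5256, 0.0028, 0.0319]
tcp_rot: [0.734, -0.679, 0.001, -0.001]
wrist_force: [0.4, 0.2, 6.3]
grip_width: 0.583
finger_force: 32.7
```

>>> {"method": "servo_tool", "body": {"series": [{"grip":0.4,"dp":[0,0,-0.02],"turn":0},{"grip":0.4,"dp":[0,0,-0.05],"turn":0},{"grip":0.4,"dp":[0,0,-0.1],"turn":0},{"grip":0.4,"dp":[0,0,-0.15],"turn":0},{"grip":0.4,"dp":[0,0,-0.15],"turn":0},{"grip":0.4,"dp":[0,0,-0.15],"turn":0},{"grip":0.4,"dp":[0,0,-0.15],"turn":0}]}}

```text
t: 29.15
tool_pos: [0.5227, 0.0022, 0.0743]
tcp_rot: [0.734, -0.679, -0.001, 0.001]
wrist_force: [-0.5, 0.9, -5.4]
grip_width: 0.581
finger_force: 32.5
```

```bash
python3 - <<'E'
from h import *
b=np.radians(4.3);B=np.array([[np.cos(b),np.sin(b)],[-np.sin(b),np.cos(b)]])
f=lambda xb,yb:np.array([.5055,.1186])+[xb*np.cos(b)-yb*np.sin(b),xb*np.sin(b)+yb*np.cos(b)]
s=manip.sense();print(B@(s['tool_pos'][:2]-[.5055,.1186]))
go(*f(.0095,-.045),.075,184.3)
c=snap('scene');hsv=cv2.cvtColor(c['pixels'],cv2.COLOR_RGB2HSV)
S=hsv[186:262:2,240:320:2,1];V=hsv[186:262:2,240:320:2,2]
for i,(r,q) in enumerate(zip(S,V)): print(186+2*i,''.join(('#' if v>170 else '+' if v>100 else '.' if v>50 else '_') if t<65 else ' ' for t,v in zip(r,q)))
E
```

```text
[ 0.00843178 -0.11736306]
t 29.15 pos [0.5227 0.0022 0.0743] yaw -175.6 dp [-0.241 -0.004 -0.002] turn 0.001 | unit world x,y in tool: [ 0.077 -0.997 -0.003] [-0.997 -0.077 -0.   ]
186                     .______..___.++     
188                      _ .____.___..+++.  
190                      _ _____.____..++.  
192                      _ ____________.._  
194                      _.________..__..   
196                      .___._ _.  .__..   
198                        __._ ....___._   
200                        .__.  _. .____   
202                       +##+.  ._  _ __   
204                       ######+._ __.._   
206                       ++######.___._    
208                      +++++#+##.__.+     
210                      +++++#++++__+###   
212                     +++++++++++__.####  
214                     +++++++++++__.++++  
216                     #++++#+++++._.++++  
218                     +##++++++++__++++   
220                      ++##++++++++++++   
222                        +++++++++++++    
224                          +++++++++++    
226                              +++++++    
228                                   +     
230                                         
232                                         
234                                         
236                                         
238                                         
240                                         
242                                         
244                                         
246                                         
248                                         
250                                         
252    #++##                                
254   ++#####                               
256  +########                              
258 ++++######                              
260  +++#+#+##
```

Gripped and lifted with its full weight. I'll move it over the board and lower it, letting the foot edge touch first and rotate flat.

>>> {"method": "servo_tool", "body": {"series": [{"grip":0.4,"dp":[-0.06,0,-0.02],"turn":0},{"grip":0.4,"dp":[-0.13,0,-0.02],"turn":0},{"grip":0.4,"dp":[-0.19,0,-0.02],"turn":0},{"grip":0.4,"dp":[-0.24,-0.003,0],"turn":0},{"grip":0.4,"dp":[-0.24,-0.003,0.03],"turn":0},{"grip":0.4,"dp":[-0.24,-0.003,0.06],"turn":0},{"grip":0.4,"dp":[-0.24,-0.003,0.08],"turn":0},{"grip":0.4,"dp":[-0.24,-0.003,0.08],"turn":0}]}}

```text
t: 29.87
tool_pos: [0.5182, 0.0735, 0.0499]
tcp_rot: [0.734, -0.679, -0.001, 0.002]
wrist_force: [0.4, -0.3, -4.0]
grip_width: 0.583
finger_force: 31.8
```

>>> {"method": "servo_tool", "body": {"series": [{"grip":0.4,"dp":[0,0,0.01],"turn":0},{"grip":0.4,"dp":[0,0,0.02],"turn":0},{"grip":0.4,"dp":[0,0,0.03],"turn":0},{"grip":0.4,"dp":[0,0,0.03],"turn":0}], "squeeze": 20}}

```text
t: 30.2
tool_pos: [0.5191, 0.0755, 0.0457]
tcp_rot: [0.734, -0.679, -0.0, -0.001]
wrist_force: [-12.4, 11.0, 22.8]
grip_width: 0.583
finger_force: 30.9
```

```bash
cat > q2.py <<'E'
from h import *
b=np.radians(4.3);B=np.array([[np.cos(b),np.sin(b)],[-np.sin(b),np.cos(b)]])
s=manip.sense();print(s['t'],(B@(s['tool_pos'][:2]-[.5055,.1186])).round(4),s['tool_pos'][2],s['wrist_force'].round(1))
c=snap('scene');hsv=cv2.cvtColor(c['pixels'],cv2.COLOR_RGB2HSV)
S=hsv[200:262:2,240:320:2,1];V=hsv[200:262:2,240:320:2,2]
print('    '+''.join(str(u//10%10) if u%10==0 else '-' for u in range(240,320,2)))
for i,(r,q) in enumerate(zip(S,V)): print(200+2*i,''.join(('#' if v>170 else '+' if v>100 else '.' if v>50 else '_') if t<65 else ' ' for t,v in zip(r,q)))
f=lambda xb,yb:np.array([.5055,.1186])+[xb*np.cos(b)-yb*np.sin(b),xb*np.sin(b)+yb*np.cos(b)]
for y0 in(-.092,): print(y0,[proj(c,[*f(x,y0+d),z]).round(0).tolist() for x,d,z in((-.016,0,.018),(-.016,0,.068),(.034,0,.068),(.034,.084,.068),(-.016,.084,.068),(-.016,.084,.018))])
E
python3 q2.py
```

```text
30.2 [ 0.0104 -0.044 ] 0.045722116918437514 [-12.4  11.   22.8]
    4----5----6----7----8----9----0----1----
200          ._.___..___.+.                 
202           ______.____++                 
204          ._ ____.____.++                
206           _ _________..++.              
208           ___.________..._              
210           _______.__.___._              
212            ___.___   __.._              
214             __._._..___.._              
216             .__. __. ____.              
218            ####+++_  ____               
220           ++######..._.._               
222           +++#####.___.._               
224           +++++###+___.+##              
226          #+++++++++.__+####             
228          #+++++++++.__+++++             
230          ++++++++++.__+++++             
232         #++++++++++.__+++++             
234         #++++++++++.__++++              
236           #+++++++++.+++++              
238            #+++++++++++++               
240              ++++++++++++               
242                       ##+               
244                                         
246                                         
248                                         
250                                         
252    #++##                                
254   ++#####                               
256  ++#######                              
258 ++++######                              
260  +++#+#+##                              
-0.092 [[294.0, 242.0], [294.0, 225.0], [283.0, 219.0], [258.0, 227.0], [268.0, 234.0], [268.0, 250.0]]
```

>>> {"method": "servo_tool", "body": {"series": [{"grip":0.4,"dp":[0,0,-0.005],"turn":0},{"grip":0.4,"dp":[0,0,-0.01],"turn":0},{"grip":0.6,"dp":[0,0,-0.01],"turn":0},{"grip":0.7,"dp":[0,0,-0.01],"turn":0},{"grip":1,"dp":[0,0,-0.01],"turn":0},{"grip":1,"dp":[0,0,-0.01],"turn":0},{"grip":1,"dp":[0,0,-0.01],"turn":0},{"grip":1,"dp":[0,0,-0.01],"turn":0}]}}

```text
t: 30.92
tool_pos: [0.5194, 0.0741, 0.0452]
tcp_rot: [0.734, -0.679, 0.0, 0.0]
wrist_force: [0.8, -0.1, -0.7]
grip_width: 0.996
finger_force: 0.0
```

>>> {"method": "servo_tool", "body": {"series": [{"grip":1,"dp":[0,0,-0.1],"turn":0},{"grip":1,"dp":[0,0,-0.23],"turn":0},{"grip":1,"dp":[0,0,-0.36],"turn":0},{"grip":1,"dp":[0,0,-0.5],"turn":0},{"grip":1,"dp":[0.3,0,-0.6],"turn":0},{"grip":1,"dp":[0.6,0,-0.6],"turn":0},{"grip":1,"dp":[0.8,0,-0.6],"turn":0},{"grip":1,"dp":[0.8,0,-0.6],"turn":0},{"grip":1,"dp":[0.8,0,-0.6],"turn":0},{"grip":1,"dp":[0.8,0,-0.6],"turn":0},{"grip":1,"dp":[0.8,0,-0.6],"turn":0}]}}

```text
t: 31.83
tool_pos: [0.5381, -0.1701, 0.2255]
tcp_rot: [0.732, -0.681, 0.001, 0.0]
wrist_force: [0.6, -0.5, -0.2]
grip_width: 1.0
finger_force: 0.0
```

```bash
python3 q2.py; python3 - <<'E'
from h import *
c=snap("top");hsv=cv2.cvtColor(c["pixels"],cv2.COLOR_RGB2HSV)
b=np.radians(4.3);B=np.array([[np.cos(b),np.sin(b)],[-np.sin(b),np.cos(b)]])
def comps(m,z,fr=False):
    for k in cv2.findContours(m.astype(np.uint8),cv2.RETR_EXTERNAL,cv2.CHAIN_APPROX_NONE)[0]:
        if cv2.contourArea(k)<80: continue
        W=np.array([ray(c,*p[0],z)[:2] for p in k],np.float32)
        if fr: W=((W-[.5055,.1186])@B.T).astype(np.float32)
        print(cv2.contourArea(k),[np.round(x,4) for x in cv2.minAreaRect(W)],W.min(0),W.max(0))
g=(hsv[:,:,1]<90)&(hsv[:,:,2]>150);a=g.copy();a[:185]=0;a[285:]=0;a[:,:345]=0;a[:,420:]=0
print("lids");comps(a,.084)
a=(hsv[:,:,1]<75)&(hsv[:,:,2]>100);a[:182]=0;a[295:]=0;a[:,:200]=0;a[:,310:]=0
print("on board");comps(a,.068,True)
E
```

```text
31.8333 [ 0.0109 -0.2904] 0.22547525409446642 [ 0.6 -0.5 -0.2]
    4----5----6----7----8----9----0----1----
200                                         
202                                         
204                                         
206                                         
208                                         
210                                         
212                                         
214                                         
216                                         
218                                         
220                                         
222                 +####                   
224               ########+                 
226           ##############                
228        #################+               
230        ################++               
232        ++##########++++++               
234        #+#+####+++++++++#               
236        #++++++#+++++++++#               
238        #++++++++++++++++#               
240        #++++++++++++++++#               
242        #++++++++++++++++#               
24
[... 478 characters left out ...]
8.0, 234.0], [268.0, 250.0]]
lids
1585.0 [array([ 0.5823, -0.2517]), array([0.1268, 0.0821]), np.float64(89.1645)] [ 0.5404219  -0.31573048] [ 0.6239936  -0.18777798]
1343.5 [array([ 0.5034, -0.1687]), array([0.0827, 0.2414]), np.float64(88.0451)] [ 0.38356215 -0.20778704] [ 0.6247449  -0.12320019]
on board
213.5 [array([-0.0523,  0.0662]), array([0.0437, 0.0388]), np.float64(84.6999)] [-0.07249366  0.04428275] [-0.03227412  0.08847147]
615.5 [array([ 0.009, -0.034]), array([0.083 , 0.0502]), np.float64(88.956)] [-0.01599514 -0.07521924] [0.03469265 0.00757096]
2813.0 [array([-0.0156, -0.1172]), array([0.0853, 0.2759]), np.float64(84.8472)] [-0.15656945 -0.17208664] [ 0.12544733 -0.0792324 ]
```

The caddy lies flat: its top reads 83 × 50 mm at z = 0.068, board-frame y −0.075…0.008. The garlic hasn't moved and the robot is clear, so I'm handing in.

```bash
python3 -c "
from cell import manip
print(manip.sign_off())"
```

```text
the job is handed in; nothing more can be done
None
```

The job is handed in at about 32 s: the middle caddy was the full one and now lies flat on the board, but the sign-off gave no verdict. After tipping, it slid back to a lean against the edge, so I gripped it and lifted it on instead of pushing. The garlic hadn't moved; I didn't re-measure the empty caddies, mug or jar at the end, though both empties still stood in the last camera view, taken mid-tip.

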